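# Change over the reagent cartridges in a gated feed station

## Task

Change over the two reagent cartridges: the spent green-lidded one from the blue gated station goes into the yellow cradle, and the fresh orange-lidded one from the cradle goes into the station, each upright and fully seated. Slide the station's red gate open first and fully home again over the new cartridge at the end. Keep the cartridges upright, do not drop them into place, and leave everything else on the bench where it stands.

Things in the scene. Friction and masses are not known exactly. Their poses are not given: they have to be found in the camera images.
- green_cartridge: white upright reagent cartridge, a closed block 58 (x) x 34 (y) x 75 (z) mm, about 0.2 kg, with a green lid band; spent: flat on top, nothing to hold above its top; the same either way round. Origin: centre of its underside; x along its 58 mm length, z up. Starts seated in the blue station, its length along that bay's x.
- orange_cartridge: white upright reagent cartridge, a closed block 58 (x) x 34 (y) x 75 (z) mm, about 0.2 kg, with an orange lid band; fresh: an orange carrying fin, 12 (x) x 22 (y) mm, 34 mm tall, stands on the middle of its top (from 75 to 109 mm), strong enough to lift it by; the same either way round. Origin: centre of its underside; x along its 58 mm length, z up. Starts seated in the yellow cradle, its length along that bay's x.
- station: blue gated station, fixed; origin: centre of the bay at bench level. Full-height 50 mm wide walls close off the SHORT ends of a seated cartridge (31 to 39 mm out along x; 93 mm high at -x, 86 at +x), so its body can only be gripped across its 34 mm width; the long sides are open but for 6 mm lips 18 mm high. Beyond +x a gate track, 50 mm wide, top 96 mm high, runs to x = 127 mm.
- station_seat (a point): centre of the station's bay floor, 8 mm above the bench: where a seated cartridge's origin lies (cartridge top then at 83 mm), its length along the station's x, either way round. The bay is 62 (x) x 38 (y) mm: 2 mm clearance on every side; the tall walls' last 12 mm flare out by 2.5 mm.
- gate (a joint): red sliding gate on the station, in m: 0 = fully home, its plate (underside 87.5 mm above the bench) over the last 19 mm of the bay, locking the cartridge in; 0.050 = fully open, the bay quite clear. It opens along the station's +x, with about 2 N friction, and stays where left. Starts 0 to 8 mm open.
- gate_knob (a point): centre of the upright red knob block on the gate, 16 mm along the station's x, 22 mm across, 32 mm tall (top about 126 mm, foot 93.5 mm above the bench); it moves with the gate and lies 58 mm plus the gate's opening from the station's origin along +x
- cradle: yellow holding cradle, fixed; origin: centre of the bay at bench level. Full-height walls (60 mm long, 19 to 27 mm out along y, 93 mm high) close off the LONG faces of a seated cartridge, so its body can only be gripped across its 58 mm length; the short ends are open but for 6 mm lips 18 mm high.
- cradle_seat (a point): centre of the cradle's bay floor, 8 mm above the bench: where a seated cartridge's origin lies, its length along the cradle's x, either way round. The bay is 62 (x) x 38 (y) mm: 2 mm clearance on every side; the tall walls' last 12 mm flare out by 2.5 mm.
- mat: white bench paper pad, fixed, 180 (x) x 150 (y) x 3 mm thick, kept clear between the two bays: a good place to stand a cartridge. Origin: centre of its underside
- reagent_bottle: bystander: amber bottle with red cap, 86 mm across, 190 mm tall. Origin: centre of its underside
- vial: bystander: small amber vial with black cap, 28 mm across, 55 mm tall. Origin: centre of its underside
- beaker: bystander: glass beaker, 60 mm across, 75 mm tall. Origin: centre of its underside
- calculator: bystander: black pocket calculator lying flat, 150 (x) x 78 (y) x 17 mm. Origin: centre of its underside
- tube_rack: bystander: yellow tube rack, 105 (x) x 230 (y) mm, tubes' tops 100 mm high. Origin: centre of its underside
- tip_box: bystander: blue pipette-tip box with clear lid, 82 (x) x 120 (y) x 63 mm. Origin: centre of its underside
Things that resemble listed ones, but are neither listed nor needed, are in the scene too. Leave any pink look-alike of the cradle alone.

How it is judged:
By the outcome, as a careful person would: the job done as asked, in the order asked, and still so for the second after the job is handed in, with the robot touching nothing.
It also fails if it takes over 72 s, if anything falls off the work surface, if the arm or the gripper's body presses on something with over 40 N, if the wrist force passes 120 N, or if a joint passes its speed limit or range.

## Robot

A 6-joint arm with a two-finger parallel gripper is mounted at the origin on the work surface. World frame = base frame: x ahead of the robot, y to its left, z up, the work surface at z = 0. Lengths are in m, angles in degrees, forces in N, time in s.
With the tool pointing down it reaches from about 0.25 to 0.725 m from the base axis. Payload 4 kg.
Tool frame: the origin (TCP) lies midway between the tips of the shut fingers; the grasp point (between the pads) lies 19 mm behind it; x points along the fingers, z is the direction in which the jaws open and shut, and the axes are right-handed (so a half turn about x gives the same grasp; the last joint's range is limited). The gripper opens to 85 mm and grips with 20 to 120 N. Pads are 22 mm wide; open, the fingers measure 114 mm over their backs; the gripper's body (76 mm by 85 mm) begins 54 mm behind the grasp point. The pads swing forward as they close: fully open they stand 13 mm farther back than shut.
Start: joints at [75.459, 13.785, 0.286, 76.501, 0, 90], TCP at [0.126, 0.484, 0.231] pointing down, gripper open.
Joint ranges: [-155.79, 155.79], [-60.16, 107.12], [-62.33, 73.08], [-114, 123.19], [-81.49, 82.49], [-180, 180]. Speed limits (degrees/s): [159.86, 159.86, 180, 180, 180, 180].

## Interface

Orientations are given as [roll, pitch, yaw] about the fixed x, y, z axes, in that order (R = Rz(yaw) Ry(pitch) Rx(roll)).
In Python, from station import * gives the robot as it stands. The module is installed in compiled form; this text tells all that it offers.
- The arm moves only by the shell command python3 -m crank 'ROWS' [FORCE]. ROWS is JSON, one flat list of numbers, 7 for each row, row after row: the shift along the tool's x, y, z in mm, then the turn, a rotation vector about the tool's x, y, z in rad, then the closure, from 0 (fully open) to 1 (shut). A call has 1 to 5 rows; each row is the pose to reach, as a shift and turn from the pose commanded when the call began, along the tool's axes at that moment; what a row does not reach only later rows make up. A row lasts 1/10 s, in which the tool goes at most 50 mm and 8.59 degrees, less where a joint would pass 70% of its speed; a pose out of reach is approached as far as the arm can. A call with a gripper value outside its range is refused whole. The fingers move at their own pace and stop on an object; FORCE is the grip in N (left out, the last holds). Time passes only in rows, so rows that repeat a pose let the fingers close. It gives the time, the measured TCP pose, the force and the opening at its end, in the units of the state.
- state(): the state, without advancing time (a new reading comes with each control period).
- capture(name): name is "side" or "top" or "wrist"; returns a dict with "color" (480x640x3 uint8, red, green, blue), "depth" (480x640 float32, m along the optical axis (not along the pixel's ray), 0 where there is no reading), "intrinsics" (3x3 intrinsics, pixels), "rvec" (rotation vector, rad) and "tvec" (3), from world to camera coordinates, as OpenCV has them; the wrist camera has in their place "T_tool_cam" (4x4, takes a point from camera to tool coordinates, whose origin is the TCP and whose axes are the tool frame's). Camera axes: x right, y down, z forward; pixel columns grow to the right and rows downward; lengths in m; the calibration is good to about 2 mm. The wrist camera is an equidistant fisheye: a pixel r from the principal point sees the ray r / f radians off the axis. A picture is of the moment at which its call begins: read the wrist's pose just before it.
- close_job(): hands the job in, once; it reports no verdict.
The state is a dict: "t": time; "q": joint angles; "qd": joint speeds; "joint_torque": joint torques, N m; "position": TCP position; "tool_rot": TCP orientation; "force": force on the tool from outside, world axes, zero at the start; "torque": the same for the moment, N m; "opening": finger opening in m.
Only numpy, scipy, OpenCV 4.12 (cv2) and the standard library are available. Lean on these libraries where they do the work, as an engineer would, in place of code of your own. Each camera call takes 0.05 s, during which the arm holds its last target.

## Working session

There is one attempt and no reset: what is moved stays moved. The work goes in short steps, Python scripts to look and compute and a shell command to move; the robot and the scene stay as the last step left them, time stands still between calls to the robot, and variables do not carry over. Pictures are saved under pics/ and viewed, and the job is handed in when it is done.

```bash
mkdir -p pics; ls; cat > h.py <<'E'
from station import *
import numpy as np, cv2
from scipy.spatial.transform import Rotation as Ro
def cam(n):
    c=capture(n); 
    return c
def world(c,u,v):
    R=cv2.Rodrigues(np.array(c['rvec'],float))[0];t=np.array(c['tvec'],float).ravel()
    K=np.array(c['intrinsics']);d=c['depth'][v,u].astype(float)
    p=np.stack([(u-K[0,2])/K[0,0]*d,(v-K[1,2])/K[1,1]*d,d],-1)
    return (p-t)@R
def ray(c,u,v,z):
    R=cv2.Rodrigues(np.array(c['rvec'],float))[0];t=np.array(c['tvec'],float).ravel()
    K=np.array(c['intrinsics']);u=np.asarray(u,float);v=np.asarray(v,float)
    d=np.stack([(u-K[0,2])/K[0,0],(v-K[1,2])/K[1,1],np.ones_like(u)],-1)@R
    o=-R.T@t
    return o+d*((z-o[2])/d[...,2])[...,None]
E
python3 - <<'E'
from h import *
s=state();print(s)
for n in ('top','side','wrist'):
    c=cam(n);cv2.imwrite(f'pics/{n}0.png',c['color'][...,::-1])
    np.savez(f'{n}0.npz',**c)
    print(n,c['intrinsics'],{k:c[k] for k in c if k not in('color','depth','intrinsics')})
print(state()['t'])
E
```

```text
pics
{'t': 0.0, 'q': array([7.54587364e+01, 1.38312940e+01, 2.11111945e-01, 7.65010133e+01,
       1.90295935e-04, 9.00017088e+01]), 'qd': array([ 0.05980461,  0.01274574, -0.0284379 , -0.04875963,  0.02379203,
        0.04455283]), 'joint_torque': array([ 2.16926601e-03, -3.72315788e+01,  2.52410048e+01,  1.69382076e-02,
        2.23455072e-05, -1.01659575e-05]), 'position': array([0.12537454, 0.48335508, 0.23040351]), 'tool_rot': array([ 179.91174552,   89.87880448, -104.63122702]), 'force': array([-0.04173786, -0.22942691,  0.21593878]), 'torque': array([0.02632073, 0.04827652, 0.00024809]), 'opening': 0.08570634797180474}
top [[480.3778294    0.         317.25775826]
 [  0.         480.3778294  234.73428677]
 [  0.           0.           1.        ]] {'rvec': array([ 2.15549588, -2.16647654,  0.0906137 ]), 'tvec': array([0.01290959, 0.5566878 , 1.08826175])}
side [[533.26077933   0.         325.44100574]
 [  0.         533.26077933 236.36721469]
 [  0.           0.           1.        ]] {'rvec': array([ 2.2470369 , -0.79538076,  0.32235578]), 'tvec': array([-0.42811746,  0.30846567,  1.00209809])}
wrist [[371.64829954   0.         325.7632927 ]
 [  0.         371.64829954 238.09137506]
 [  0.           0.           1.        ]] {'T_tool_cam': array([[-1.92060263e-04, -2.92415266e-01,  9.56291418e-01,
        -1.42777458e-01],
       [-2.61738071e-04, -9.56291388e-01, -2.92415309e-01,
         7.56069393e-02],
       [ 9.99999947e-01, -3.06459232e-04,  1.07129368e-04,
        -1.15678001e-04],
       [ 0.00000000e+00,  0.00000000e+00,  0.00000000e+00,
         1.00000000e+00]])}
0.15
```

View pics/top0.png

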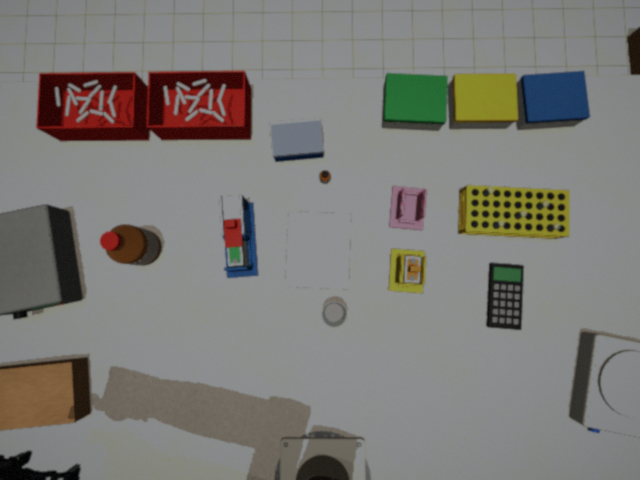

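View pics/side0.png

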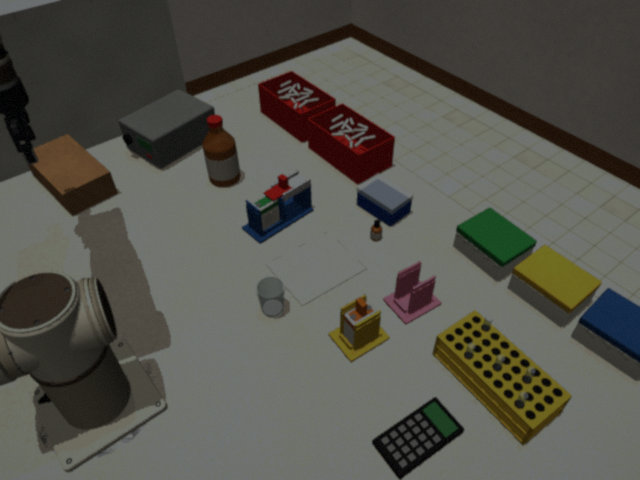

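View pics/wrist0.png

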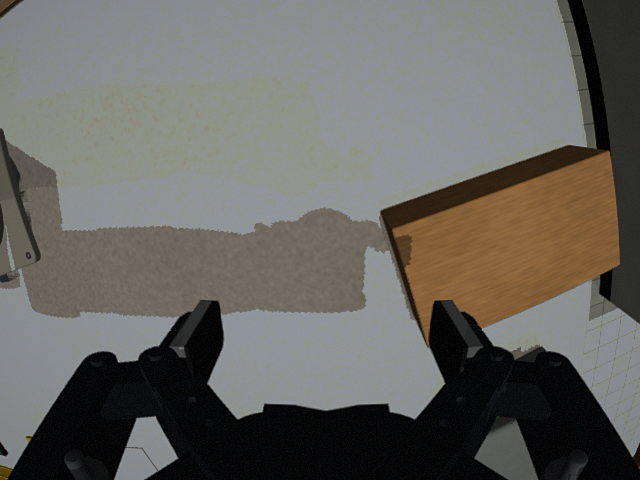

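Top view: the blue station is at about (238,240), with its red knob at (232,228) and green lid at (236,253). The yellow cradle with the orange fin is at (409,270). Possible confusions:
- **Cradle:** the pink look-alike cradle (408,207), the yellow rack (515,210) and the yellow box (485,98).
- **Station:** the tip box (298,140) and the blue box (555,97).
- **Red and green parts:** the bottle's red cap (110,241), the red bins (90,105 and 200,105) and the green box (415,100).

By the description I choose the station at (238,240) and the cradle at (409,270).

```bash
python3 - <<'E'
from h import *
c=dict(np.load('top0.npz'));img=c['color'];bgr=np.ascontiguousarray(img[...,::-1])
hsv=cv2.cvtColor(bgr,cv2.COLOR_BGR2HSV)
cv2.imwrite('pics/crop0.png',np.hstack([cv2.resize(bgr[185:285,205:270],None,fx=5,fy=5,interpolation=0),cv2.resize(bgr[185:285,375:440],None,fx=5,fy=5,interpolation=0)]))
def roi(x0,x1,y0,y1):
    m=np.zeros(img.shape[:2],bool);m[y0:y1,x0:x1]=1;return m
H,S,V=[hsv[...,i].astype(int) for i in range(3)]
st=roi(205,275,185,290);cr=roi(380,435,240,300)
def show(n,m):
    v,u=np.nonzero(m);w=world(c,u,v)
    print(n,len(u),'pix',u.mean().round(1),v.mean().round(1),'med',np.median(w,0).round(4),'rng',np.percentile(w,[3,97],axis=0).round(4).tolist())
    return w,u,v
def rect(n,m,z):
    v,u=np.nonzero(m);p=ray(c,u,v,z)[:,:2].astype(np.float32)
    r=cv2.minAreaRect(p*1000);print(n,'rect',r)
red=st&((H<8)|(H>172))&(S>120)&(V>70)
gr=st&(H>45)&(H<80)&(S>100)
bl=st&(H>95)&(H<125)&(S>120)
ye=cr&(H>22)&(H<34)&(S>120)
orr=cr&(H>5)&(H<20)&(S>120)
show('red',red);show('green',gr);rect('green',gr,.083)
w,u,v=show('blue',bl)
k=np.zeros_like(bl);k[v[w[:,2]<.02],u[w[:,2]<.02]]=1;show('bluelow',k);rect('bluelow',k,.006)
w,u,v=show('yel',ye);rect('yel all',ye,.006)
k=np.zeros_like(bl);k[v[w[:,2]<.02],u[w[:,2]<.02]]=1;rect('yellow low',k,.006)
w,u,v=show('or',orr);i=w[:,2]>.1;print('fin',w[i].mean(0) if i.any() else None)
# mat
E
```

```text
red 452 pix 232.5 232.8 med [0.5551 0.1935 0.0946] rng [[0.5284, 0.176, 0.0901], [0.5811, 0.2137, 0.1277]]
green 109 pix 234.3 253.2 med [0.5116 0.1928 0.0838] rng [[0.4967, 0.1821, 0.0803], [0.523, 0.2022, 0.0871]]
green rect ((509.7454833984375, 192.66969299316406), (29.40313148498535, 20.004518508911133), 6.828025817871094)
blue 824 pix 246.9 246.3 med [0.5252 0.1708 0.0095] rng [[0.4647, 0.1576, 0.0045], [0.6288, 0.2124, 0.0932]]
bluelow 649 pix 248.2 244.9 med [0.5306 0.1702 0.0087] rng [[0.4647, 0.1574, 0.0043], [0.6278, 0.2149, 0.0185]]
bluelow rect ((549.3721923828125, 190.7020721435547), (173.62721252441406, 68.75444793701172), 0.8538005352020264)
yel 885 pix 404.1 271.3 med [ 0.4676 -0.1769  0.0102] rng [[0.428, -0.2307, 0.0048], [0.5192, -0.1599, 0.0941]]
yel all rect ((473.6150207519531, -200.20164489746094), (80.70525360107422, 96.17996978759766), 85.31434631347656)
yellow low rect ((473.7923583984375, -198.25274658203125), (76.7908706665039, 96.21987915039062), 85.3869400024414)
or 154 pix 412.9 268.7 med [ 0.4737 -0.1966  0.0863] rng [[0.4572, -0.2088, 0.081], [0.4921, -0.1873, 0.1202]]
fin [ 0.47429724 -0.19377592  0.13217382]
```

View pics/crop0.png

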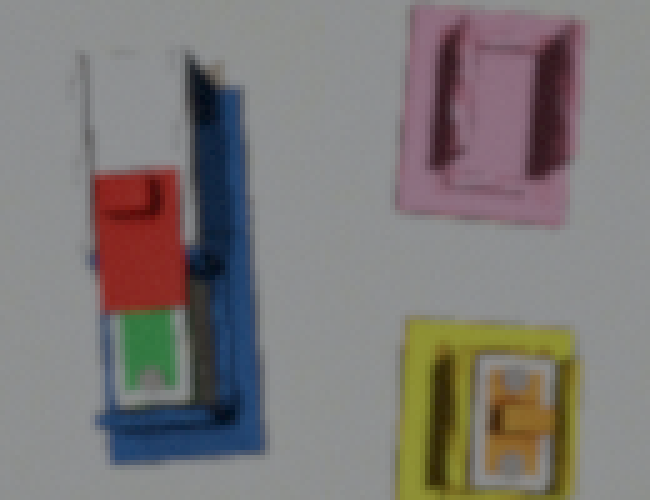

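The crop confirms it. The station has the white gate track, red gate with knob and green lid. The yellow cradle holds the orange-lidded cartridge with its fin, and the look-alike is pink. Next I'll set up a delta planner and move above the station for a wrist view.

```bash
cat >> h.py <<'E'
def tool():
    s=state();return s,np.array(s['position']),Ro.from_euler('xyz',s['tool_rot'],degrees=True)
def goal_rot(yaw):  # tool x down, tool z (jaws) along direction yaw (deg) in the world
    a=np.radians(yaw);z=np.array([np.cos(a),np.sin(a),0]);x=np.array([0,0,-1.]);y=np.cross(z,x)
    return Ro.from_matrix(np.stack([x,y,z],1))
def plan(tgt,yaw):
    s,p,R=tool();G=goal_rot(yaw)
    print('t',round(s['t'],2),'p',p.round(4),'tool z yaw',np.degrees(np.arctan2(R.as_matrix()[1,2],R.as_matrix()[0,2])).round(2),'x',R.as_matrix()[:,0].round(4),'q',s['q'].round(0),'F',s['force'].round(1),'op',round(s['opening'],4))
    print('  shift mm',(R.inv().apply(np.array(tgt)-p)*1000).round(1),'turn',(R.inv()*G).as_rotvec().round(4))
def wworld(c,p,R,u,v,z):
    K=np.array(c['intrinsics']);u=np.asarray(u,float);v=np.asarray(v,float)
    a=(u-K[0,2])/K[0,0];b=(v-K[1,2])/K[1,1];r=np.hypot(a,b)+1e-12
    d=np.stack([np.sin(r)*a/r,np.sin(r)*b/r,np.cos(r)],-1)
    T=np.array(c['T_tool_cam']);d=R.apply(d@T[:3,:3].T);o=p+R.apply(T[:3,3])
    return o+d*((z-o[2])/d[...,2])[...,None]
def wproj(c,p,R,P):
    K=np.array(c['intrinsics']);T=np.array(c['T_tool_cam'])
    q=(R.inv().apply(np.atleast_2d(P)-p)-T[:3,3])@T[:3,:3]
    r=np.arctan2(np.hypot(q[:,0],q[:,1]),q[:,2]);h=np.hypot(q[:,0],q[:,1])+1e-12
    return np.stack([K[0,2]+K[0,0]*r*q[:,0]/h,K[1,2]+K[1,1]*r*q[:,1]/h],-1)
E
python3 - <<'E'
from h import *
for y in (93,-87): plan([.50,.19,.30],y)
E
```

```text
t 0.15 p [0.1254 0.4835 0.2306] tool z yaw 75.46 x [-4.0e-04 -1.5e-03 -1.0e+00] q [75. 14.  0. 77.  0. 90.] F [-0.1 -0.5  0.3] op 0.0851
  shift mm [ -69.1 -436.3 -190.2] turn [-3.061e-01 -1.600e-03 -3.000e-04]
t 0.15 p [0.1254 0.4835 0.2306] tool z yaw 75.46 x [-4.0e-04 -1.5e-03 -1.0e+00] q [75. 14.  0. 77.  0. 90.] F [-0.1 -0.5  0.3] op 0.0851
  shift mm [ -69.1 -436.3 -190.2] turn [ 2.8355e+00 -4.0000e-04  2.2000e-03]
```

```bash
python3 -m crank '[-69,-436,-190,-0.306,0,0,0,-69,-436,-190,-0.306,0,0,0,-69,-436,-190,-0.306,0,0,0,-69,-436,-190,-0.306,0,0,0,-69,-436,-190,-0.306,0,0,0]'
python3 - <<'E'
from h import *
plan([.50,.19,.30],93)
E
```

```text
t: 0.65
position: [0.313, 0.3368, 0.2658]
tool_rot: [134.9, 90.0, -132.1]
force: [0.5, 0.4, -0.2]
opening: 0.0854
t 0.65 p [0.313  0.3368 0.2658] tool z yaw 93.03 x [-2.e-04 -2.e-04 -1.e+00] q [47.  8. -1. 80. -0. 44.] F [ 0.5  0.4 -0.2] op 0.0854
  shift mm [ -34.3 -178.9 -156.5] turn [ 0.0006 -0.0002 -0.0002]
```

```bash
python3 -m crank '[-34,-179,-156,0,0,0,0,-34,-179,-156,0,0,0,0,-34,-179,-156,0,0,0,0,-34,-179,-156,0,0,0,0,-34,-179,-156,0,0,0,0]'
python3 - <<'E'
from h import *
plan([.50,.19,.30],93)
E
```

```text
t: 1.15
position: [0.5007, 0.1896, 0.2997]
tool_rot: [-160.4, 90.0, -67.5]
force: [-0.2, 0.6, 0.2]
opening: 0.0853
t 1.15 p [0.5007 0.1896 0.2997] tool z yaw 92.89 x [ 1.e-04 -2.e-04 -1.e+00] q [21. 17. 15. 88. -0. 18.] F [-0.2  0.6  0.2] op 0.0853
  shift mm [-0.3  0.7  0.4] turn [-0.0018 -0.0002  0.0001]
```

```bash
python3 -m crank '[0,0,0,0,0,0,0,0,0,0,0,0,0,0]'
python3 - <<'E'
from h import *
plan([.50,.19,.30],93)
s,p,R=tool();c=cam('wrist');np.savez('w1.npz',p=p,q=R.as_quat(),**c);cv2.imwrite('pics/w1.png',c['color'][...,::-1])
plan([.50,.19,.30],93)
E
```

```text
t: 1.35
position: [0.4992, 0.1909, 0.2989]
tool_rot: [93.7, 89.9, -173.5]
force: [-0.3, -0.3, -0.3]
opening: 0.0857
t 1.35 p [0.4992 0.1909 0.2989] tool z yaw 92.86 x [-1.6e-03 -2.0e-04 -1.0e+00] q [21. 17. 14. 88.  0. 18.] F [-0.3 -0.3 -0.3] op 0.0857
  shift mm [-1.1 -0.7 -1. ] turn [-0.0025 -0.0001 -0.0016]
t 1.4 p [0.4985 0.1916 0.299 ] tool z yaw 92.96 x [-1.7e-03 -2.0e-04 -1.0e+00] q [21. 17. 14. 88.  0. 18.] F [ 0.   0.5 -0.3] op 0.0857
  shift mm [-1.  -1.4 -1.7] turn [-0.0007 -0.0001 -0.0017]
```

View pics/w1.png

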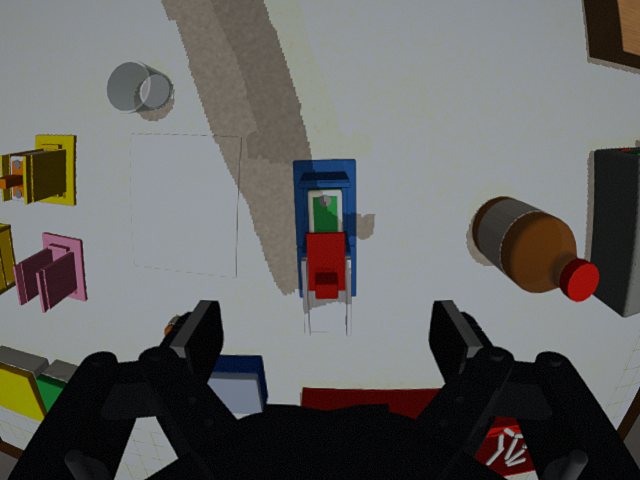

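The wrist view shows the station centred at about (325,230), the green lid at (326,210), the knob at (327,285) and the empty mat at (187,205). The bottle is at (535,245).

```bash
cat > meas.py <<'E'
from h import *
import sys
def load(f):
    c=dict(np.load(f));return c,c['p'],Ro.from_quat(c['q'])
def hsvof(c): 
    h=cv2.cvtColor(np.ascontiguousarray(c['color'][...,::-1]),cv2.COLOR_BGR2HSV).astype(int);return h[...,0],h[...,1],h[...,2]
def big(m):
    n,l,s,_=cv2.connectedComponentsWithStats(m.astype(np.uint8));return l==1+np.argmax(s[1:,4])
def rect(c,p,R,m,z,n):
    v,u=np.nonzero(m);w=wworld(c,p,R,u,v,z)[:,:2]
    r=cv2.minAreaRect((w*1000).astype(np.float32));print(n,len(u),'pix',u.mean().round(1),v.mean().round(1),'mean',(w.mean(0)*1000).round(1),'rect',np.round(r[0],1),np.round(r[1],1),round(r[2],1));return w
def station(f):
    c,p,R=load(f);H,S,V=hsvof(c);m0=np.zeros(H.shape,bool);m0[120:400,240:400]=1
    g=big(m0&(H>45)&(H<80)&(S>100));rect(c,p,R,g,.083,'green')
    r=m0&((H<8)|(H>172))&(S>120)&(V>70)
    r=big(r);rect(c,p,R,r,.0935,'gate')
    b=big(m0&(H>95)&(H<125)&(S>120)&(V>20));rect(c,p,R,b,.006,'blue')
    y,x=np.nonzero(b);x0,x1,y0,y1=x.min()-15,x.max()+15,y.min()-15,y.max()+70
    im=cv2.resize(np.ascontiguousarray(c['color'][y0:y1,x0:x1,::-1]),None,fx=3,fy=3,interpolation=2);print('crop org',x0,y0)
    # overlay predictions is not needed
    cv2.imwrite(f'pics/{f[:-4]}_crop.png',im)
if __name__=='__main__': station(sys.argv[1])
E
python3 meas.py w1.npz
```

```text
green 709 pix 325.0 215.7 mean [509.8 190.9] rect [508.1 190.8] [35.7 23. ] 4.9
gate 2099 pix 325.7 262.2 mean [555.3 193.9] rect [559.7 193.9] [70.6 37.2] 3.8
blue 3559 pix 325.7 201.4 mean [511.4 191.7] rect [547.5 193.4] [174.1  72.7] 4.3
crop org 278 144
```

View pics/w1_crop.png

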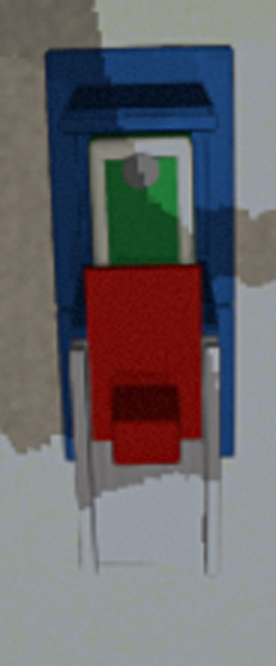

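```bash
cat > pt.py <<'E'
from meas import *
# usage: pt.py file.npz ox oy scale  'x,y,z' ...   crop pixels -> world mm
f,ox,oy,s=sys.argv[1],*map(float,sys.argv[2:5]);c,p,R=load(f)
for a in sys.argv[5:]:
    x,y,z=map(float,a.split(','));w=wworld(c,p,R,ox+(x+.5)/s-.5,oy+(y+.5)/s-.5,z/1000);print(a,(w*1000).round(1))
E
python3 pt.py w1.npz 278 144 3 145,422,126 145,463,126 113,440,126 180,440,126  140,137,83 90,200,83 193,200,83 140,47,6 140,47,0 46,250,6 233,250,6 143,267,93.5 90,350,93.5 200,350,93.5 66,125,93 217,125,93
```

```text
145,422,126 [564.6 194.6 126. ]
145,463,126 [578.8 195.3 126. ]
113,440,126 [571.3 185.  126. ]
180,440,126 [570.3 205.8 126. ]
140,137,83 [483.3 189.   83. ]
90,200,83 [505.1 173.5  83. ]
193,200,83 [503.5 207.4  83. ]
140,47,6 [460.4 187.5   6. ]
140,47,0 [460.9 187.5   0. ]
46,250,6 [544.2 153.4   6. ]
233,250,6 [540.4 229.2   6. ]
143,267,93.5 [524.2 192.   93.5]
90,350,93.5 [553.8 175.7  93.5]
200,350,93.5 [552.  212.4  93.5]
66,125,93 [478.9 165.4  93. ]
217,125,93 [476.5 213.   93. ]
```

```bash
python3 - <<'E'
from h import *
plan([.5715,.1954,.15],94.1)
E
```

```text
t 1.4 p [0.4985 0.1916 0.299 ] tool z yaw 92.96 x [-1.7e-03 -2.0e-04 -1.0e+00] q [21. 17. 14. 88.  0. 18.] F [ 0.   0.5 -0.3] op 0.0857
  shift mm [148.9 -73.4   0. ] turn [-0.0199 -0.0001 -0.0017]
```

```bash
python3 -m crank '[149,-73,0,-0.02,0,-0.002,0,149,-73,0,-0.02,0,-0.002,0,149,-73,0,-0.02,0,-0.002,0,149,-73,0,-0.02,0,-0.002,0,149,-73,0,-0.02,0,-0.002,0]'
python3 - <<'E'
from h import *
plan([.5715,.1954,.101],94.1)
s,p,R=tool();c=cam('wrist');np.savez('w2.npz',p=p,q=R.as_quat(),**c);cv2.imwrite('pics/w2.png',c['color'][...,::-1])
plan([.5715,.1954,.101],94.1)
E
```

```text
t: 1.9
position: [0.5695, 0.196, 0.1477]
tool_rot: [108.4, 89.7, -157.4]
force: [-0.2, -0.5, 0.4]
opening: 0.0855
t 1.9 p [0.5695 0.196  0.1477] tool z yaw 94.23 x [-0.0045 -0.0019 -1.    ] q [19. 28.  9. 71. -0. 15.] F [-0.2 -0.5  0.4] op 0.0855
  shift mm [46.7 -2.2 -0.7] turn [ 0.0022 -0.0015 -0.0046]
t 1.95 p [0.5705 0.1963 0.1504] tool z yaw 94.22 x [-5.e-04 -5.e-04 -1.e+00] q [19. 28.  9. 71. -0. 15.] F [ 0.5 -0.2 -0.4] op 0.0854
  shift mm [49.4 -0.9 -1. ] turn [ 0.0021 -0.0004 -0.0005]
```

View pics/w2.png

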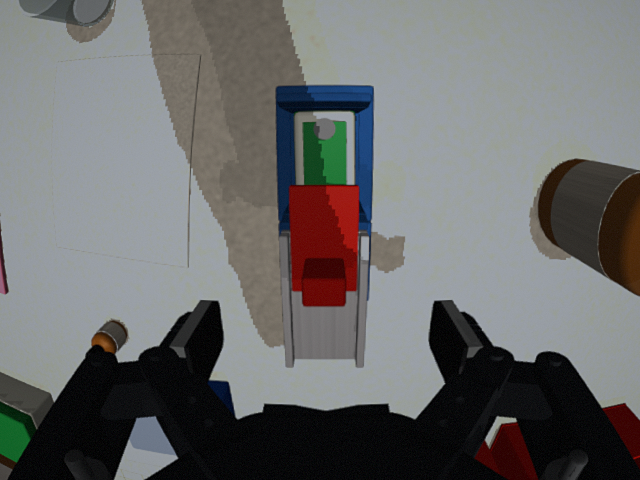

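The knob (red block, top face at about rows 278–305, columns 302–346) is centred between the fingers. I'll check it numerically, then descend.

```bash
python3 pt.py w2.npz 0 0 1 302,290,126 346,290,126 324,278,126 324,305,126 324,111,83 295,150,83 354,150,83 323,186,93.5; python3 meas.py w2.npz
```

```text
302,290,126 [571.4 184.7 126. ]
346,290,126 [569.8 206.1 126. ]
324,278,126 [564.2 195.  126. ]
324,305,126 [578.7 196.  126. ]
324,111,83 [484.5 188.9  83. ]
295,150,83 [507.3 174.4  83. ]
354,150,83 [504.9 207.1  83. ]
323,186,93.5 [525.  191.4  93.5]
green 2322 pix 324.5 156.2 mean [509.7 191. ] rect [508.  190.7] [35.1 23.2] 4.6
gate 6964 pix 323.8 239.1 mean [555.2 194. ] rect [559.9 194.4] [71.2 37.8] 4.3
blue 1670 pix 364.1 170.1 mean [523.8 222.3] rect [533.6 222.6] [97.5 13.1] 4.9
crop org 340 105
```

```bash
python3 -m crank '[25,-1,-1,0.002,0,0,0,50,-1,-1,0.002,0,0,0,50,-1,-1,0.002,0,0,0,50,-1,-1,0.002,0,0,0]'
```

```text
t: 2.35
position: [0.5734, 0.1954, 0.1033]
tool_rot: [-80.1, 89.7, 14.0]
force: [-0.0, 0.9, -0.2]
opening: 0.0855
```

```bash
python3 -m crank '[0,0,0,0,0,0,1,0,0,0,0,0,0,1,0,0,0,0,0,0,1,0,0,0,0,0,0,1,0,0,0,0,0,0,1]' 40; python3 - <<'E'
from h import *
plan([.5715,.1954,.101],94.2)
E
```

```text
t: 2.85
position: [0.5734, 0.1951, 0.1013]
tool_rot: [-73.2, 89.8, 20.9]
force: [0.2, 1.6, 2.3]
opening: 0.0213
t 2.85 p [0.5734 0.1951 0.1013] tool z yaw 94.04 x [ 0.0029  0.0011 -1.    ] q [19. 30.  5. 64.  0. 15.] F [0.2 1.6 2.3] op 0.0213
  shift mm [0.3 1.8 0.5] turn [-0.0029  0.0009  0.003 ]
```

```bash
python3 -m crank '[0,-10,0,0,0,0,1,0,-21,0,0,0,0,1,0,-32,0,0,0,0,1,0,-42,0,0,0,0,1,0,-48,0,0,0,0,1]'; python3 -m crank '[0,0,0,0,0,0,1,0,-2,0,0,0,0,1,0,-2,0,0,0,0,1]'
```

```text
t: 3.35
position: [0.6213, 0.1987, 0.1013]
tool_rot: [-61.1, 89.9, 33.0]
force: [-2.9, 1.6, 5.2]
opening: 0.0211
t: 3.65
position: [0.6216, 0.1987, 0.1013]
tool_rot: [5.0, 89.9, 99.1]
force: [-5.6, 2.1, 6.3]
opening: 0.0213
```

```bash
python3 -m crank '[0,-2,0,0,0,0,1,0,-3,0,0,0,0,1,0,-3,0,0,0,0,1]'; python3 - <<'E'
from h import *
plan([.5715,.1954,.101],94.2)
s,p,R=tool();c=cam('wrist');np.savez('w3.npz',p=p,q=R.as_quat(),**c);cv2.imwrite('pics/w3.png',c['color'][...,::-1])
E
```

```text
t: 3.95
position: [0.6217, 0.1987, 0.1012]
tool_rot: [81.5, 89.7, 175.6]
force: [-12.4, 1.5, 10.1]
opening: 0.0212
t 3.95 p [0.6217 0.1987 0.1012] tool z yaw 94.09 x [-5.8e-03  4.0e-04 -1.0e+00] q [18. 36. 14. 69.  0. 14.] F [-12.4   1.5  10.1] op 0.0212
  shift mm [ 0.5 50.3  0.3] turn [-0.0019  0.0009 -0.0057]
```

View pics/w3.png

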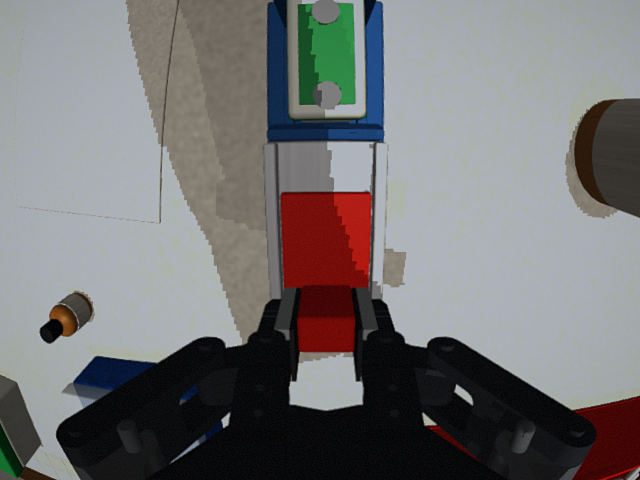

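The gate is fully open: it is hard against the stop after 48 mm and the bay is clear. I'll ease off, release and rise.

```bash
python3 -m crank '[0,3,0,0,0,0,0.9,0,3,0,0,0,0,0.4,0,3,0,0,0,0,0.2,0,3,0,0,0,0,0.2,-20,3,0,0,0,0,0.2]'; python3 -m crank '[-40,30,0,0,0,0,0,-40,80,0,0,0,0,0,-40,110,0,0,0,0,0,-40,110,0,0,0,0,0]'
python3 - <<'E'
from h import *
plan([.5116,.191,.12],94.2)
s,p,R=tool();c=cam('wrist');np.savez('w4.npz',p=p,q=R.as_quat(),**c);cv2.imwrite('pics/w4.png',c['color'][...,::-1])
E
```

```text
t: 4.5
position: [0.6208, 0.197, 0.1171]
tool_rot: [113.2, 89.7, -152.8]
force: [1.1, -0.1, -0.1]
opening: 0.0681
t: 4.9
position: [0.5087, 0.1894, 0.1603]
tool_rot: [121.9, 89.9, -144.0]
force: [0.3, 0.4, -0.1]
opening: 0.0852
t 4.9 p [0.5087 0.1894 0.1603] tool z yaw 94.07 x [-0.0019 -0.0014 -1.    ] q [20. 21. -1. 69. -0. 16.] F [ 0.3  0.4 -0.1] op 0.0852
  shift mm [40.3 -3.1  1.4] turn [-0.0022 -0.0013 -0.002 ]
```

View pics/w4.png

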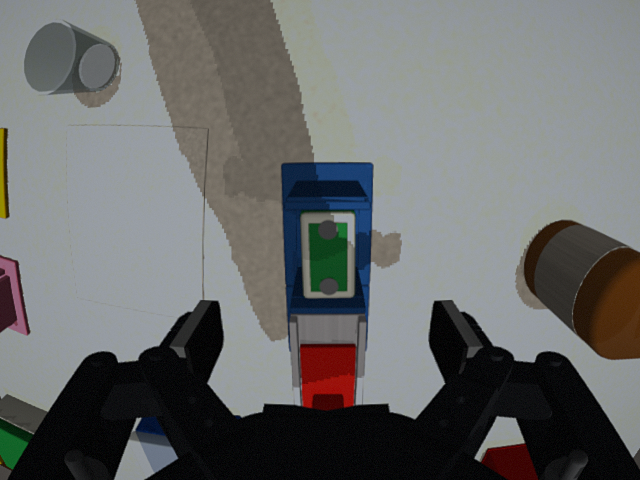

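The bay is clear of the gate (red edge at row 345), and the cartridge top spans (301–355, 212–298). I'll measure it.

```bash
python3 meas.py w4.npz; python3 - <<'E'
from h import *
im=cv2.imread('pics/w4.png')[155:355,270:390];cv2.imwrite('pics/w4c.png',cv2.resize(im,None,fx=3,fy=3,interpolation=2))
E
```

```text
green 2015 pix 328.1 256.9 mean [512.8 191.3] rect [513.2 191.2] [45.1 23. ] 5.1
gate 2707 pix 327.6 371.3 mean [594.  196.9] rect [596.6 197.1] [47.5 37.7] 4.4
blue 8208 pix 326.5 226.6 mean [515.3 190.5] rect [533.  192.3] [144.5  73. ] 4.3
crop org 267 148
```

View pics/w4c.png

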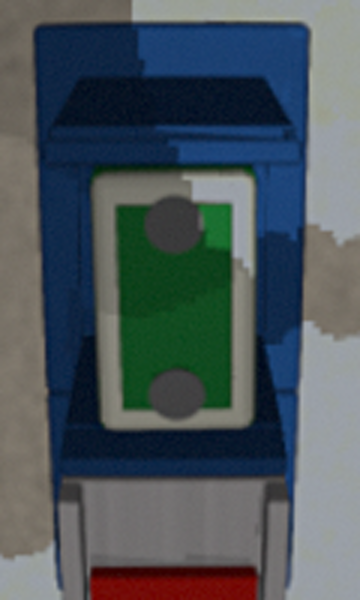

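```bash
python3 pt.py w4.npz 270 155 3 173,170,83 178,430,83 92,300,83 256,300,83 166,141,93 166,126,93 166,162,93 177,476,86 177,458,86 67,300,18 268,300,18 172,25,8
```

```text
173,170,83 [483.3 188.7  83. ]
178,430,83 [541.2 194.   83. ]
92,300,83 [512.3 173.8  83. ]
256,300,83 [509.9 208.1  83. ]
166,141,93 [475.4 186.8  93. ]
166,126,93 [472.5 186.6  93. ]
166,162,93 [479.6 187.1  93. ]
177,476,86 [551.1 194.5  86. ]
177,458,86 [546.6 194.2  86. ]
67,300,18 [536.1 163.8  18. ]
268,300,18 [532.2 218.3  18. ]
172,25,8 [460.9 187.1   8. ]
```

```bash
python3 - <<'E'
from h import *
plan([.5120,.1911,.040],94.2)
E
```

```text
t 4.95 p [0.5115 0.19   0.1607] tool z yaw 94.05 x [ 1.5e-03 -5.0e-04 -1.0e+00] q [20. 21. -0. 69. -0. 16.] F [1.2 0.8 0.1] op 0.0852
  shift mm [120.7  -0.4   1.1] turn [-0.0026 -0.0006  0.0014]
```

```bash
python3 -m crank '[40,0,1,-0.003,0,0,0,80,0,1,-0.003,0,0,0,110,0,1,-0.003,0,0,0,120,0,1,-0.003,0,0,0,120,0,1,-0.003,0,0,0]';python3 -m crank '[0,0,0,0,0,0,0.5,0,0,0,0,0,0,0.6,0,0,0,0,0,0,1,0,0,0,0,0,0,1,0,0,0,0,0,0,1]' 50; python3 - <<'E'
from h import *
plan([.5120,.1911,.040],94.2)
E
```

```text
t: 5.45
position: [0.5131, 0.191, 0.0388]
tool_rot: [138.4, 89.9, -127.4]
force: [-0.4, -0.4, 0.2]
opening: 0.0853
t: 5.95
position: [0.5143, 0.1917, 0.0421]
tool_rot: [-84.3, 89.7, 9.9]
force: [0.3, -1.6, 7.0]
opening: 0.0336
t 5.95 p [0.5143 0.1917 0.0421] tool z yaw 94.19 x [ 4.9e-03  9.0e-04 -1.0e+00] q [20. 28. -9. 53. -0. 16.] F [ 0.3 -1.6  7. ] op 0.0336
  shift mm [ 2.1  2.4 -0.4] turn [-0.0002  0.0005  0.005 ]
```

```bash
python3 -m crank '[-5,0,0,0,0,0,1,-15,0,0,0,0,0,1,-40,0,0,0,0,0,1,-80,0,0,0,0,0,1,-110,0,0,0,0,0,1]';python3 pt.py w1.npz 0 0 1 130,133,3 242,137,3 237,277,3 130,263,3 140,95,3; python3 - <<'E'
from h import *
plan([.5120,.1911,.040],94.2)
c=cam('side');cv2.imwrite('pics/s1.png',c['color'][150:350,180:480,::-1].repeat(2,0).repeat(2,1))
E
```

```text
t: 6.45
position: [0.513, 0.1915, 0.1526]
tool_rot: [-83.1, 89.9, 11.1]
force: [0.8, 0.3, -3.2]
opening: 0.0337
130,133,3 [429.2 -63.3   3. ]
242,137,3 [437.   88.6   3. ]
237,277,3 [616.   80.9   3. ]
130,263,3 [607.1 -77.2   3. ]
140,95,3 [380.8 -48.8   3. ]
t 6.45 p [0.513  0.1915 0.1526] tool z yaw 94.2 x [ 2.2e-03  4.0e-04 -1.0e+00] q [20. 22. -1. 67. -0. 16.] F [ 0.8  0.3 -3.2] op 0.0337
  shift mm [112.6   1.2  -0.4] turn [-0.      0.0003  0.0022]
```

View pics/s1.png

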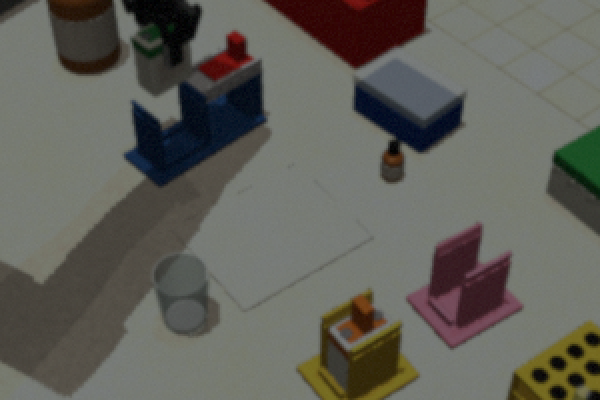

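```bash
python3 - <<'E'
from h import *
plan([.525,.005,.150],94.2)
E
```

```text
t 6.5 p [0.5157 0.1925 0.158 ] tool z yaw 94.2 x [ 0.0104  0.0036 -0.9999] q [20. 21. -0. 68. -0. 16.] F [0.6 1.3 1.5] op 0.0336
  shift mm [   7.4    4.5 -187.7] turn [-0.      0.0028  0.0106]
```

```bash
python3 -m crank '[2,0,-30,0,0,0,1,2,2,-75,0,0,0,1,2,4,-120,0,0,0,1,2,4,-165,0,0,0,1,2,4,-187,0,0,0,1]';python3 -m crank '[0,0,0,0,0,0,1,0,0,0,0,0,0,1]'; python3 - <<'E'
from h import *
plan([.525,.005,.037],94.2)
E
```

```text
t: 7.0
position: [0.5218, 0.0015, 0.1483]
tool_rot: [-149.7, 89.9, -55.6]
force: [-0.5, 1.0, -2.5]
opening: 0.0335
t: 7.2
position: [0.5221, 0.0043, 0.1483]
tool_rot: [-49.8, 89.9, 44.3]
force: [-0.3, 0.3, -2.4]
opening: 0.0333
t 7.2 p [0.5221 0.0043 0.1483] tool z yaw 94.12 x [ 8.e-04  8.e-04 -1.e+00] q [ 0. 19. -5. 66.  0. -4.] F [-0.3  0.3 -2.4] op 0.0333
  shift mm [111.3  -2.8   0.4] turn [-0.0015  0.0008  0.0009]
```

```bash
python3 -m crank '[30,0,0,0,0,0,1,65,0,0,0,0,0,1,95,0,0,0,0,0,1,105,0,0,0,0,0,1,105,0,0,0,0,0,1]';python3 -m crank '[2,0,0,0,0,0,1,4,0,0,0,0,0,1,5,0,0,0,0,0,1,5,0,0,0,0,0,1]'
```

```text
t: 7.7
position: [0.5212, 0.0057, 0.042]
tool_rot: [78.3, 89.9, 172.6]
force: [0.7, 0.4, -3.4]
opening: 0.0335
t: 8.1
position: [0.5234, 0.0046, 0.0393]
tool_rot: [-91.4, 89.8, 2.8]
force: [0.2, 0.5, -2.1]
opening: 0.0333
```

```bash
python3 -m crank '[1,0,0,0,0,0,1,1,0,0,0,0,0,1,2,0,0,0,0,0,1,2,0,0,0,0,0,1]';python3 -m crank '[1,0,0,0,0,0,1,1,0,0,0,0,0,1,2,0,0,0,0,0,1,2,0,0,0,0,0,1]'
```

```text
t: 8.5
position: [0.5232, 0.0046, 0.0371]
tool_rot: [-92.0, 89.8, 2.2]
force: [-0.4, 0.4, 3.0]
opening: 0.0332
t: 8.9
position: [0.5234, 0.0045, 0.037]
tool_rot: [-92.6, 89.8, 1.6]
force: [-5.1, -0.8, 15.6]
opening: 0.0337
```

Contact is at TCP z=0.037, as predicted. I'll unload, open, rise and go over to the cradle.

```bash
python3 -m crank '[-2,0,0,0,0,0,1,-2,0,0,0,0,0,0.7,-2,0,0,0,0,0,0.3,-2,0,0,0,0,0,0,-2,0,0,0,0,0,0]';python3 -m crank '[-40,0,0,0,0,0,0,-90,0,0,0,0,0,0,-130,0,0,0,0,0,0,-160,0,0,0,0,0,0]'; python3 - <<'E'
from h import *
plan([.46,-.195,.26],85.3)
E
```

```text
t: 9.4
position: [0.5229, 0.0047, 0.0363]
tool_rot: [-92.3, 89.9, 1.9]
force: [0.3, -0.1, 0.3]
opening: 0.0755
t: 9.8
position: [0.5235, 0.0047, 0.1994]
tool_rot: [-92.1, 89.7, 2.0]
force: [0.3, 0.4, -0.1]
opening: 0.0853
t 9.8 p [0.5235 0.0047 0.1994] tool z yaw 94.19 x [ 5.4e-03  2.0e-04 -1.0e+00] q [ 1. 17. -0. 73.  0. -4.] F [ 0.3  0.4 -0.1] op 0.0853
  shift mm [ -60.9   77.6 -194.5] turn [0.1552 0.0002 0.0054]
```

```bash
python3 -m crank '[-61,78,-194,0.155,0,0.005,0,-61,78,-194,0.155,0,0.005,0,-61,78,-194,0.155,0,0.005,0,-61,78,-194,0.155,0,0.005,0,-61,78,-194,0.155,0,0.005,0]';python3 -m crank '[0,0,0,0,0,0,0,0,0,0,0,0,0,0]'
cat > snap.py <<'E'
from h import *
import sys,time
f=sys.argv[1];s,p,R=tool();c=cam('wrist');np.savez(f+'.npz',p=p,q=R.as_quat(),**c);cv2.imwrite(f'pics/{f}.png',c['color'][...,::-1])
s2,p2,_=tool();print('t',round(s['t'],2),p.round(4),p2.round(4),'x',R.as_matrix()[:,0].round(4))
E
python3 snap.py w5
```

```text
t: 10.3
position: [0.4581, -0.1983, 0.2589]
tool_rot: [156.4, 89.9, -118.5]
force: [0.8, 1.3, -1.1]
opening: 0.0855
t: 10.5
position: [0.4587, -0.1945, 0.257]
tool_rot: [79.7, 89.8, 164.9]
force: [-0.4, 0.2, 0.0]
opening: 0.0852
t 10.5 [ 0.4587 -0.1945  0.257 ] [ 0.4588 -0.1939  0.2568] x [-3.2e-03  9.0e-04 -1.0e+00]
```

View pics/w5.png

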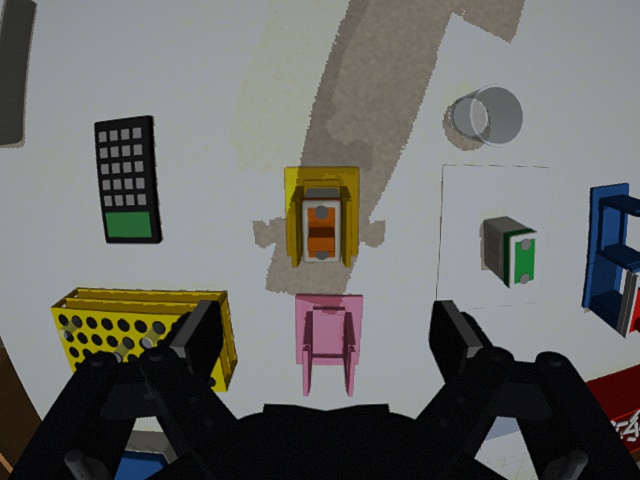

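The green cartridge stands upright on the mat (top at about (520,258)). The cradle is at (322,215) with the fin at (321,235). Next, a crop for measurement.

```bash
cat > crop.py <<'E'
import sys,cv2
f,x0,x1,y0,y1,s=sys.argv[1],*map(int,sys.argv[2:7])
cv2.imwrite(f'pics/{f}c.png',cv2.resize(cv2.imread(f'pics/{f}.png')[y0:y1,x0:x1],None,fx=s,fy=s,interpolation=2))
E
python3 crop.py w5 270 380 155 285 4
```

```text
(no output)
```

View pics/w5c.png

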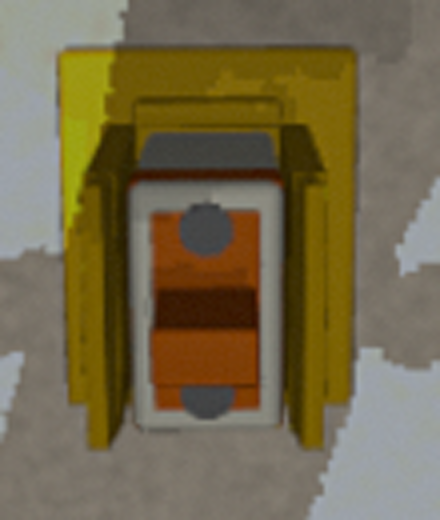

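```bash
python3 pt.py w5.npz 270 155 4 206,330,117 206,385,117 153,357,117 258,357,117 206,182,83 208,430,83 131,300,83 282,300,83 85,185,93 325,185,93 88,447,93 322,447,93 97,180,93 97,447,93 312,180,93 312,447,93 60,50,6 355,48,6
```

```text
206,330,117 [ 468.  -198.8  117. ]
206,385,117 [ 479.5 -199.8  117. ]
153,357,117 [ 472.8 -209.9  117. ]
258,357,117 [ 474.5 -189.   117. ]
206,182,83 [ 444.8 -197.2   83. ]
208,430,83 [ 501.8 -201.7   83. ]
131,300,83 [ 469.8 -216.1   83. ]
282,300,83 [ 472.6 -182.7   83. ]
85,185,93 [ 441.3 -222.4   93. ]
325,185,93 [ 445.5 -172.    93. ]
88,447,93 [ 500.  -228.2   93. ]
322,447,93 [ 504.3 -176.5   93. ]
97,180,93 [ 440.4 -219.8   93. ]
97,447,93 [ 500.1 -226.2   93. ]
312,180,93 [ 444.2 -174.7   93. ]
312,447,93 [ 504.1 -178.7   93. ]
60,50,6 [ 420.4 -235.     6. ]
355,48,6 [ 426.4 -156.8    6. ]
```

```bash
python3 - <<'E'
from h import *
plan([.4736,-.1995,.15],85.2)
E
```

```text
t 10.55 p [ 0.4588 -0.1939  0.2568] tool z yaw 85.33 x [-0.0038  0.001  -1.    ] q [-23.  13.   3.  80.  -0. -18.] F [ 0.5  0.9 -0.3] op 0.0852
  shift mm [106.7 -15.6  -4.4] turn [ 0.0023  0.0007 -0.0038]
```

```bash
python3 -m crank '[45,-10,-2,0.002,0,-0.004,0,90,-15,-4,0.002,0,-0.004,0,107,-16,-4,0.002,0,-0.004,0,107,-16,-4,0.002,0,-0.004,0,107,-16,-4,0.002,0,-0.004,0]'; python3 -m crank '[0,0,0,0,0,0,0]'; python3 snap.py w6; python3 - <<'E'
from h import *
plan([.4736,-.1995,.099],85.2)
E
```

```text
t: 11.05
position: [0.4745, -0.1987, 0.1503]
tool_rot: [-26.7, 90.0, 58.6]
force: [0.9, 0.0, -0.7]
opening: 0.0852
t: 11.15
position: [0.4755, -0.1996, 0.1519]
tool_rot: [-103.6, 89.8, -18.3]
force: [0.9, 0.5, -0.2]
opening: 0.0858
t 11.15 [ 0.4755 -0.1996  0.1519] [ 0.4755 -0.1998  0.1521] x [ 0.0037 -0.0012 -1.    ]
t 11.2 p [ 0.4755 -0.1998  0.1521] tool z yaw 85.25 x [ 0.0041 -0.0014 -1.    ] q [-23.  18.  -6.  66.   0. -18.] F [-0.8 -1.2  0.2] op 0.0854
  shift mm [53.1  2.1  0.2] turn [ 0.0009 -0.0011  0.0042]
```

View pics/w6.png

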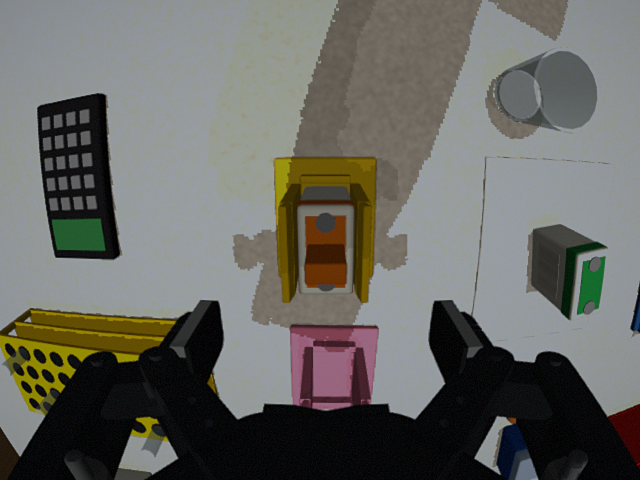

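```bash
python3 pt.py w6.npz 0 0 1 326,265,117 326,288,117 305,276,117 347,276,117 ; python3 crop.py w6 265 385 150 310 4
```

```text
326,265,117 [ 468.8 -198.9  117. ]
326,288,117 [ 481.7 -199.9  117. ]
305,276,117 [ 474.  -210.2  117. ]
347,276,117 [ 475.8 -188.5  117. ]
```

View pics/w6c.png

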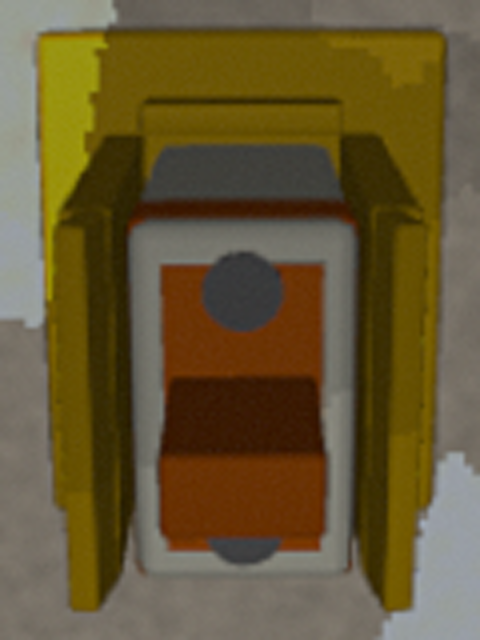

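```bash
python3 pt.py w6.npz 265 150 4 243,455,117 243,537,117 160,495,117 325,495,117 243,218,83 243,574,83 128,400,83 357,400,83 68,220,93 85,608,93 410,222,93 398,608,93 62,220,93 70,608,93 422,220,93 412,608,93; python3 -m crank '[20,2,0,0.001,0,0.004,0,45,2,0,0.001,0,0.004,0,53,2,0,0.001,0,0.004,0,53,2,0,0.001,0,0.004,0]'
```

```text
243,455,117 [ 467.9 -199.1  117. ]
243,537,117 [ 479.3 -200.1  117. ]
160,495,117 [ 472.5 -210.3  117. ]
325,495,117 [ 474.3 -189.   117. ]
243,218,83 [ 444.3 -197.2   83. ]
243,574,83 [ 501.  -201.9   83. ]
128,400,83 [ 470.7 -216.8   83. ]
357,400,83 [ 473.6 -182.4   83. ]
68,220,93 [ 440.4 -221.3   93. ]
85,608,93 [ 500.1 -225.9   93. ]
410,222,93 [ 444.6 -173.9   93. ]
398,608,93 [ 504.  -178.5   93. ]
62,220,93 [ 440.3 -222.1   93. ]
70,608,93 [ 500.  -228.2   93. ]
422,220,93 [ 444.4 -172.2   93. ]
412,608,93 [ 504.2 -176.4   93. ]
t: 11.6
position: [0.4718, -0.1995, 0.0972]
tool_rot: [86.0, 89.8, 171.1]
force: [-0.3, -0.2, 0.7]
opening: 0.0851
```

```bash
python3 -m crank '[0,0,0,0,0,0,0.5,0,0,0,0,0,0,0.7,0,0,0,0,0,0,1,0,0,0,0,0,0,1,0,0,0,0,0,0,1]' 60; python3 -m crank '[0,0,0,0,0,0,1]'; python3 - <<'E'
from h import *
plan([.4736,-.1995,.099],85.2)
E
```

```text
t: 12.1
position: [0.4729, -0.1999, 0.0982]
tool_rot: [110.3, 89.9, -164.6]
force: [1.0, 0.6, 3.9]
opening: 0.0209
t: 12.2
position: [0.473, -0.1999, 0.0982]
tool_rot: [114.2, 89.9, -160.7]
force: [0.4, 0.5, 4.4]
opening: 0.0204
t 12.2 p [ 0.473  -0.1999  0.0982] tool z yaw 85.15 x [-1.1e-03 -4.0e-04 -1.0e+00] q [-23.  21. -11.  58.  -0. -18.] F [0.4 0.5 4.4] op 0.0204
  shift mm [-0.8 -0.6  0.4] turn [-0.0009 -0.0005 -0.0011]
```

```bash
python3 -m crank '[-5,0,0,0,0,0,1,-15,0,0,0,0,0,1,-40,0,0,0,0,0,1,-80,0,0,0,0,0,1,-115,0,0,0,0,0,1]'; python3 -m crank '[0,0,0,0,0,0,1,0,0,0,0,0,0,1]';python3 - <<'E'
from h import *
plan([.5118,.1911,.21],94.2)
c=cam('side');cv2.imwrite('pics/s2.png',c['color'][150:350,180:480,::-1].repeat(2,0).repeat(2,1))
E
```

```text
t: 12.7
position: [0.472, -0.1995, 0.2138]
tool_rot: [87.9, 89.8, 173.0]
force: [1.4, -0.4, -2.5]
opening: 0.0204
t: 12.9
position: [0.4728, -0.1999, 0.2132]
tool_rot: [119.7, 89.9, -155.2]
force: [-0.7, 0.1, -2.9]
opening: 0.0207
t 12.9 p [ 0.4728 -0.1999  0.2132] tool z yaw 85.14 x [-1.4e-03 -6.0e-04 -1.0e+00] q [-23.  16.   0.  75.  -0. -18.] F [-0.7  0.1 -2.9] op 0.0207
  shift mm [  2.9  -5.7 392.9] turn [-0.1581 -0.0006 -0.0014]
```

View pics/s2.png

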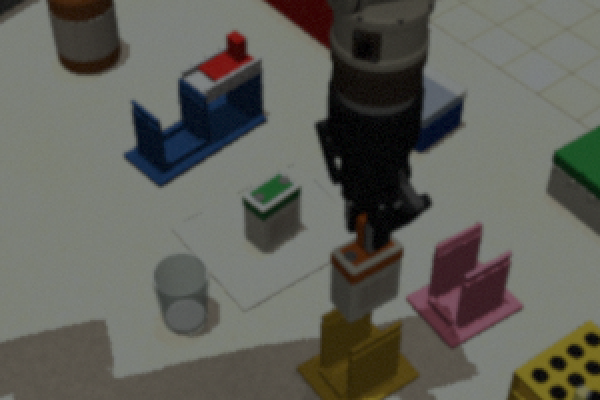

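```bash
python3 -m crank '[0,-1,25,0,0,0,1,0,-1,65,-0.03,0,0,1,0,-2,110,-0.06,0,0,1,0,-3,155,-0.09,0,0,1,0,-3,200,-0.12,0,0,1]'; python3 -m crank '[0,0,45,-0.02,0,0,1,0,0,90,-0.03,0,0,1,0,0,130,-0.03,0,0,1,0,0,160,-0.03,0,0,1,0,0,172,-0.03,0,0,1]';python3 -m crank '[0,0,0,0,0,0,1,0,0,0,0,0,0,1]';python3 - <<'E'
from h import *
plan([.5118,.1911,.21],94.2)
E
```

```text
t: 13.45
position: [0.491, 0.0008, 0.2102]
tool_rot: [87.3, 89.6, 179.3]
force: [0.8, -0.5, -1.4]
opening: 0.0204
t: 13.95
position: [0.4848, 0.1735, 0.2102]
tool_rot: [91.5, 89.6, -174.6]
force: [-0.9, 0.0, -2.0]
opening: 0.0206
t: 14.15
position: [0.4858, 0.1702, 0.2113]
tool_rot: [102.7, 89.7, -163.6]
force: [-0.5, -0.6, -2.0]
opening: 0.0203
t 14.15 p [0.4858 0.1702 0.2113] tool z yaw 93.72 x [-0.0053 -0.0016 -1.    ] q [19. 16.  1. 75.  0. 16.] F [-0.5 -0.6 -2. ] op 0.0203
  shift mm [  1.1 -27.3  19.2] turn [-0.0084 -0.0012 -0.0054]
```

```bash
python3 -m crank '[1,-10,8,-0.008,0,-0.005,1,1,-22,16,-0.008,0,-0.005,1,1,-27,19,-0.008,0,-0.005,1,1,-27,19,-0.008,0,-0.005,1,1,-27,19,-0.008,0,-0.005,1]';python3 -m crank '[0,0,0,0,0,0,1,0,0,0,0,0,0,1]';python3 snap.py w7; python3 - <<'E'
from h import *
plan([.512,.1912,.21],94.2)
E
```

```text
t: 14.65
position: [0.5121, 0.1913, 0.211]
tool_rot: [-93.9, 89.9, 0.2]
force: [0.1, -0.2, -2.6]
opening: 0.0205
t: 14.85
position: [0.5119, 0.1916, 0.2114]
tool_rot: [-82.5, 89.9, 11.7]
force: [-0.0, -1.2, -1.4]
opening: 0.0204
t 14.85 [0.5119 0.1916 0.2114] [0.5119 0.1917 0.2114] x [ 1.9e-03  4.0e-04 -1.0e+00]
t 14.9 p [0.5119 0.1917 0.2114] tool z yaw 94.18 x [ 2.e-03  4.e-04 -1.e+00] q [21. 19.  5. 76. -0. 16.] F [ 0.2  0.2 -2.1] op 0.0202
  shift mm [ 1.4 -0.1 -0.5] turn [-0.0003  0.0003  0.002 ]
```

View pics/w7.png

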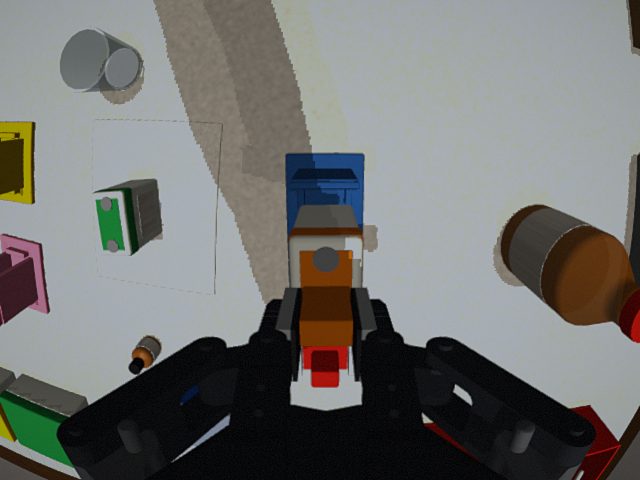

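The orange cartridge hangs straight over the bay. I'll check its offset in the grip from the near top edge at about (326,237), z≈0.196.

```bash
python3 crop.py w7 270 385 145 305 4
```

```text
(no output)
```

View pics/w7c.png

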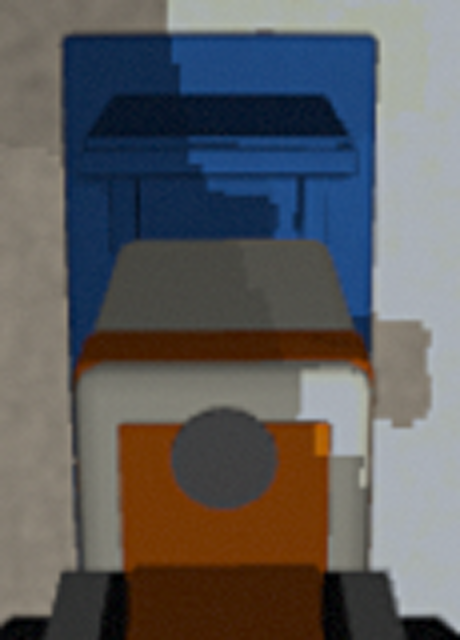

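```bash
python3 pt.py w7.npz 270 145 4 222,366,196 78,420,196 368,420,196 78,560,196 370,560,196  222,240,121 123,243,121 324,243,121 80,160,93 357,160,93 65,38,8 376,38,8 106,220,18 326,220,18
```

```text
222,366,196 [483.8 189.5 196. ]
78,420,196 [491.3 173.8 196. ]
368,420,196 [489.  206.4 196. ]
78,560,196 [508.6 174.5 196. ]
370,560,196 [506.2 208.4 196. ]
222,240,121 [485.4 189.5 121. ]
123,243,121 [487.  173.7 121. ]
324,243,121 [484.7 205.9 121. ]
80,160,93 [478.6 163.7  93. ]
357,160,93 [475.  212.8  93. ]
65,38,8 [463.7 151.2   8. ]
376,38,8 [458.5 223.3   8. ]
106,220,18 [504.4 163.9  18. ]
326,220,18 [500.7 214.5  18. ]
```

```bash
python3 -m crank '[15,0.5,-0.8,0,0,0.002,1,30,0.5,-0.8,0,0,0.002,1,42,0.5,-0.8,0,0,0.002,1,50,0.5,-0.8,0,0,0.002,1,50,0.5,-0.8,0,0,0.002,1]'; python3 - <<'E'
from h import *
plan([.5115,.191,.098],94.2)
E
```

```text
t: 15.4
position: [0.5109, 0.1908, 0.16]
tool_rot: [99.5, 89.9, -166.3]
force: [-0.2, -0.1, -1.6]
opening: 0.0202
t 15.4 p [0.5109 0.1908 0.16  ] tool z yaw 94.19 x [-2.5e-03 -6.0e-04 -1.0e+00] q [20. 21. -0. 69.  0. 16.] F [-0.2 -0.1 -1.6] op 0.0202
  shift mm [62.  -0.8  0.2] turn [-0.0001 -0.0004 -0.0025]
```

No contact inside the walls so far. I'll continue gently.

```bash
python3 -m crank '[12,0,0,0,0,0,1,24,0,0,0,0,0,1,34,0,0,0,0,0,1,42,0,0,0,0,0,1,42,0,0,0,0,0,1]'; python3 -m crank '[6,0,0,0,0,0,1,10,0,0,0,0,0,1,14,0,0,0,0,0,1,14,0,0,0,0,0,1]'; python3 - <<'E'
from h import *
plan([.5115,.191,.098],94.2)
E
```

```text
t: 15.9
position: [0.5107, 0.1907, 0.1175]
tool_rot: [100.6, 89.8, -165.2]
force: [-0.6, -0.6, -1.6]
opening: 0.0207
t: 16.3
position: [0.5114, 0.191, 0.1047]
tool_rot: [86.0, 89.9, -179.8]
force: [-0.3, -0.4, -2.3]
opening: 0.0203
t 16.3 p [0.5114 0.191  0.1047] tool z yaw 94.19 x [-9.e-04 -0.e+00 -1.e+00] q [20. 24. -5. 61.  0. 16.] F [-0.3 -0.4 -2.3] op 0.0203
  shift mm [ 6.7 -0.1 -0. ] turn [-0.0001  0.0001 -0.0009]
```

```bash
python3 -m crank '[2,0,0,0,0,0,1,4,0,0,0,0,0,1,5,0,0,0,0,0,1,5,0,0,0,0,0,1]'; python3 -m crank '[1,0,0,0,0,0,1,2,0,0,0,0,0,1,2,0,0,0,0,0,1]'
```

```text
t: 16.7
position: [0.5117, 0.1911, 0.1001]
tool_rot: [41.8, 90.0, 135.9]
force: [1.2, 0.4, -1.5]
opening: 0.0204
t: 17.0
position: [0.5119, 0.1912, 0.0983]
tool_rot: [-30.2, 90.0, 64.0]
force: [-0.5, 0.1, -1.8]
opening: 0.0206
```

```bash
python3 -m crank '[1,0,0,0,0,0,1,1,0,0,0,0,0,1,1,0,0,0,0,0,1]'; python3 -m crank '[1,0,0,0,0,0,1,1.5,0,0,0,0,0,1,1.5,0,0,0,0,0,1]'
```

```text
t: 17.3
position: [0.5121, 0.1913, 0.0982]
tool_rot: [-59.9, 89.9, 34.3]
force: [-1.8, -0.0, 4.9]
opening: 0.0206
t: 17.6
position: [0.5123, 0.1914, 0.0981]
tool_rot: [-67.5, 89.9, 26.7]
force: [-3.8, -1.2, 12.6]
opening: 0.0204
```

It seats at TCP z=0.0982, the same height as in the cradle. I'll unload, open and rise.

```bash
python3 -m crank '[-2,0,0,0,0,0,1,-2,0,0,0,0,0,0.7,-2,0,0,0,0,0,0.3,-2,0,0,0,0,0,0,-2,0,0,0,0,0,0]';python3 -m crank '[-30,0,0,0,0,0,0,-70,0,0,0,0,0,0,-100,0,0,0,0,0,0,-100,0,0,0,0,0,0,-100,0,0,0,0,0,0]';python3 snap.py w8; python3 - <<'E'
from h import *
plan([.523,.0046,.2],4.2)
E
python3 crop.py w8 220 440 130 400 2
```

```text
t: 18.1
position: [0.5117, 0.1911, 0.0974]
tool_rot: [69.4, 90.0, 163.6]
force: [-0.4, -0.3, -0.6]
opening: 0.068
t: 18.6
position: [0.5122, 0.1913, 0.1983]
tool_rot: [-63.4, 89.9, 30.8]
force: [-0.7, 0.2, -1.3]
opening: 0.0856
t 18.6 [0.5122 0.1913 0.1983] [0.5114 0.191  0.197 ] x [ 0.0016  0.001  -1.    ]
t 18.65 p [0.5114 0.191  0.197 ] tool z yaw 94.19 x [-0.001 -0.    -1.   ] q [20. 20.  4. 74.  0. 16.] F [-0.  -0.8 -0.6] op 0.0853
  shift mm [  -3.     2.1 -186.7] turn [ 1.5707e+00 -7.0000e-04 -8.0000e-04]
```

View pics/w8c.png

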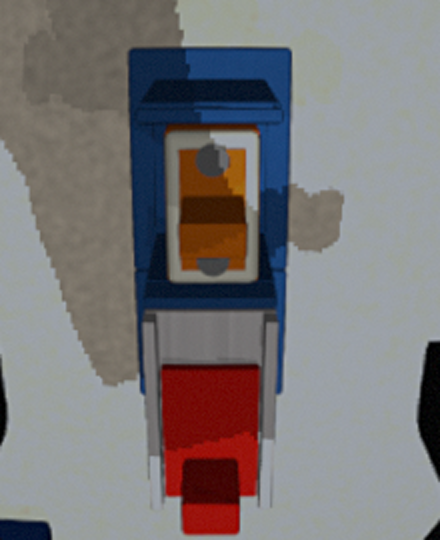

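The orange cartridge is seated flat in the bay. Next I'll regrip the green one across its length, turning the tool by 90°.

```bash
python3 -m crank '[-3,2,-187,1.57,0,0,0,-3,2,-187,1.57,0,0,0,-3,2,-187,1.57,0,0,0,-3,2,-187,1.57,0,0,0,-3,2,-187,1.57,0,0,0]'; python3 - <<'E'
from h import *
plan([.523,.0046,.2],4.2)
E
```

```text
t: 19.15
position: [0.5223, 0.0, 0.1987]
tool_rot: [146.4, 89.8, -163.1]
force: [0.4, 1.0, -0.8]
opening: 0.0853
t 19.15 p [0.5223 0.     0.1987] tool z yaw 50.5 x [-0.0038 -0.0011 -1.    ] q [ 0. 17.  0. 73. -0. 40.] F [ 0.4  1.  -0.8] op 0.0853
  shift mm [-1.3  2.4  4. ] turn [ 8.08e-01 -4.00e-03 -7.00e-04]
```

```bash
python3 -m crank '[0,0,0,0.81,0,0,0,0,0,0,0.81,0,0,0,0,0,0,0.81,0,0,0,0,0,0,0.81,0,0,0,0,0,0,0.81,0,0,0]'; python3 -m crank '[0,0,0,0.06,0,0,0,0,0,0,0.06,0,0,0]';python3 snap.py w9; python3 - <<'E'
from h import *
plan([.523,.0046,.037],4.2)
E
```

```text
t: 19.65
position: [0.5222, 0.0044, 0.1985]
tool_rot: [167.9, 89.8, 175.8]
force: [-0.0, -0.4, -0.9]
opening: 0.0855
t: 19.85
position: [0.5223, 0.0045, 0.1987]
tool_rot: [170.6, 89.8, 175.4]
force: [1.0, 0.3, 0.0]
opening: 0.0856
t 19.85 [0.5223 0.0045 0.1987] [0.5224 0.0044 0.199 ] x [-4.e-03  3.e-04 -1.e+00]
t 19.9 p [0.5224 0.0044 0.199 ] tool z yaw 4.89 x [-3.5e-03  3.0e-04 -1.0e+00] q [ 0. 17.  0. 73.  0. 86.] F [-0.   0.1 -0.2] op 0.0856
  shift mm [162.    0.    1.1] turn [ 0.012  -0.0034 -0.0006]
```

View pics/w9.png

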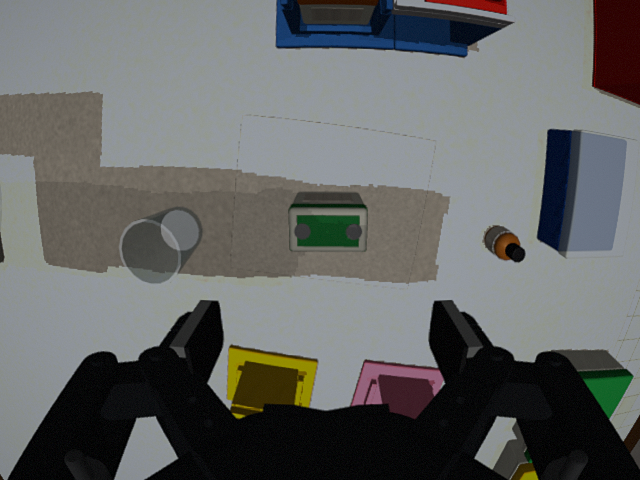

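The green cartridge stands upright on the mat, its top spanning (290–366, 206–251). The emptied yellow cradle is below at (270,375).

```bash
python3 crop.py w9 275 385 180 265 5; python3 pt.py w9.npz 0 0 1 290,230,78 366,230,78 328,206,78 328,251,78; python3 - <<'E'
from meas import *
c,p,R=load('w9.npz');H,S,V=hsvof(c);m=np.zeros(H.shape,bool);m[212:260,280:380]=1
g=big(m&(H>45)&(H<80)&(S>100));rect(c,p,R,g,.078,'green')
E
```

```text
290,230,78 [494.4   2.7  78. ]
366,230,78 [550.4   7.5  78. ]
328,206,78 [520.9  23.1  78. ]
328,251,78 [523.8 -11.2  78. ]
green 1487 pix 327.5 230.2 mean [522.1   4.8] rect [522.1   4.9] [45.4 23. ] 4.9
```

View pics/w9c.png

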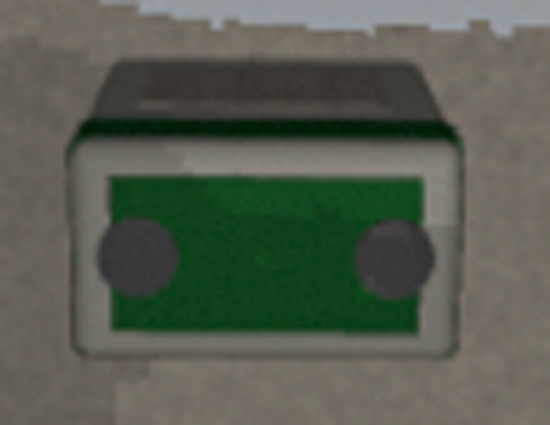

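```bash
python3 -m crank '[45,0.6,0,0.006,-0.0035,0,0,90,0.6,0,0.006,-0.0035,0,0,130,0.6,0,0.006,-0.0035,0,0,155,0.6,0,0.006,-0.0035,0,0,164,0.6,0,0.006,-0.0035,0,0]';python3 -m crank '[0,0,0,0,0,0,0,0,0,0,0,0,0,0.4,0,0,0,0,0,0,0.4,0,0,0,0,0,0,1,0,0,0,0,0,0,1]' 50; python3 -m crank '[0,0,0,0,0,0,1,0,0,0,0,0,0,1]' ;python3 - <<'E'
from h import *
plan([.4722,-.1997,.16],-4.8)
E
```

```text
t: 20.4
position: [0.5201, 0.0051, 0.0329]
tool_rot: [168.1, 89.8, 172.6]
force: [-1.0, 0.4, -0.2]
opening: 0.0854
t: 20.9
position: [0.5249, 0.0051, 0.0387]
tool_rot: [0.6, 89.6, 5.0]
force: [-0.4, 0.2, 6.0]
opening: 0.0573
t: 21.1
position: [0.5249, 0.0051, 0.0387]
tool_rot: [0.4, 89.6, 4.9]
force: [-0.5, -0.2, 6.8]
opening: 0.0574
t 21.1 p [0.5249 0.0051 0.0387] tool z yaw 4.47 x [ 7.2e-03  6.0e-04 -1.0e+00] q [  1.  26. -14.  50.   0.  86.] F [-0.5 -0.2  6.8] op 0.0574
  shift mm [-121.8 -200.1  -67.7] turn [ 0.1618  0.0072 -0.0006]
```

```bash
python3 -m crank '[-5,0,0,0,0,0,1,-15,0,0,0,0,0,1,-45,0,0,0,0,0,1,-85,0,0,0,0,0,1,-122,0,0,0,0,0,1]'; python3 -m crank '[0,0,0,0,0,0,1,0,0,0,0,0,0,1]' ;python3 - <<'E'
from h import *
plan([.4722,-.1997,.16],-4.8)
E
```

```text
t: 21.6
position: [0.5224, 0.005, 0.1603]
tool_rot: [9.4, 89.8, 13.9]
force: [1.1, 0.1, -2.6]
opening: 0.0574
t: 21.8
position: [0.5235, 0.005, 0.1599]
tool_rot: [2.0, 89.7, 6.5]
force: [-0.4, 0.4, -3.2]
opening: 0.058
t 21.8 p [0.5235 0.005  0.1599] tool z yaw 4.47 x [ 5.9e-03  7.0e-04 -1.0e+00] q [ 1. 19. -4. 67.  0. 86.] F [-0.4  0.4 -3.2] op 0.058
  shift mm [  -0.6 -200.1  -67.1] turn [ 0.1618  0.0059 -0.0007]
```

```bash
python3 -m crank '[0,-25,-8,0,0,0,1,0,-65,-22,0.04,0,0,1,0,-110,-37,0.08,0,0,1,0,-155,-52,0.12,0,0,1,0,-185,-62,0.16,0,0,1]'; python3 -m crank '[0,-15,-3,0,0,0,1,0,-15,-3,0,0,0,1,0,-15,-3,0,0,0,1]' ;python3 - <<'E'
from h import *
plan([.4722,-.1997,.16],-4.8)
E
```

```text
t: 22.3
position: [0.473, -0.1862, 0.1563]
tool_rot: [128.3, 89.9, 123.4]
force: [0.9, 0.9, -2.9]
opening: 0.0573
t: 22.6
position: [0.4707, -0.1981, 0.1572]
tool_rot: [66.2, 89.8, 61.6]
force: [-0.6, 0.7, -2.2]
opening: 0.0575
t 22.6 p [ 0.4707 -0.1981  0.1572] tool z yaw -4.68 x [ 0.0013  0.0025 -1.    ] q [-23.  18.  -6.  66.   0.  72.] F [-0.6  0.7 -2.2] op 0.0575
  shift mm [-2.8 -1.5  1.6] turn [ 0.0021  0.0011 -0.0026]
```

```bash
python3 -m crank '[-3,-1.5,1.5,0.002,0.001,-0.0025,1,-3,-1.5,1.5,0.002,0.001,-0.0025,1,-3,-1.5,1.5,0.002,0.001,-0.0025,1]'; python3 snap.py w10; python3 crop.py w10 200 450 150 400 3 ;python3 - <<'E'
from h import *
plan([.4722,-.1997,.16],-4.8)
E
```

```text
t: 22.9
position: [0.4733, -0.1996, 0.1616]
tool_rot: [-28.9, 89.8, -33.6]
force: [-0.2, -0.6, -3.5]
opening: 0.0573
t 22.9 [ 0.4733 -0.1996  0.1616] [ 0.4732 -0.1997  0.1615] x [ 0.0027 -0.0018 -1.    ]
t 22.95 p [ 0.4732 -0.1997  0.1615] tool z yaw -4.72 x [ 0.0026 -0.0018 -1.    ] q [-23.  18.  -5.  67.  -0.  72.] F [-0.1  0.1 -2.3] op 0.0575
  shift mm [ 1.5 -0.  -1. ] turn [0.0014 0.0027 0.0015]
```

View pics/w10.png

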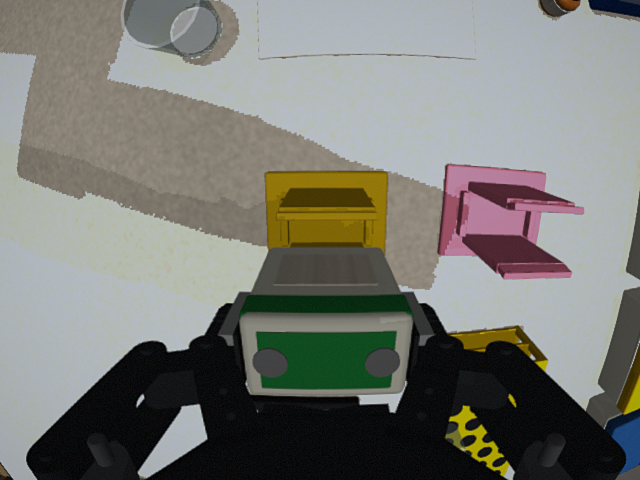

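View pics/w10c.png

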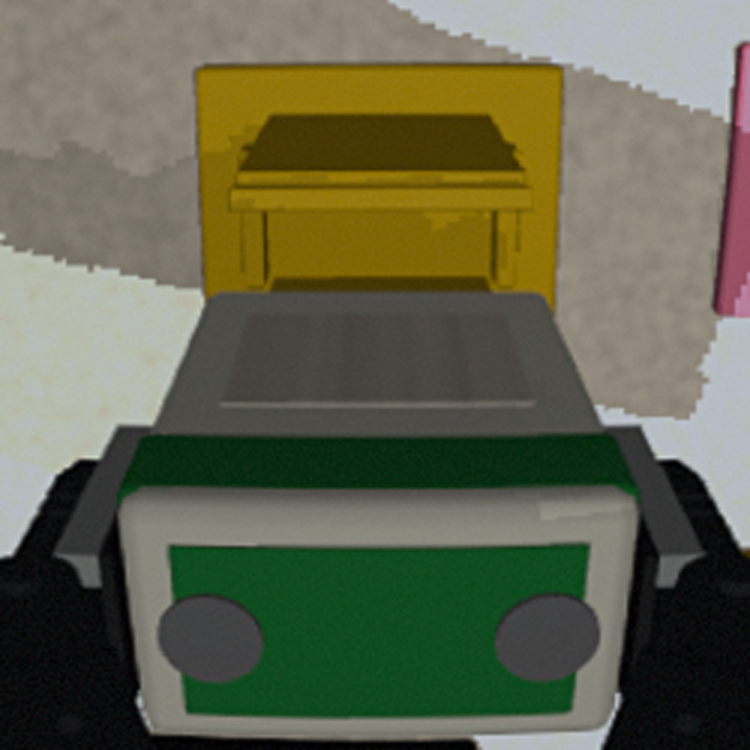

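```bash
python3 pt.py w10.npz 200 150 3 376,294,126 205,296,126 548,296,126 378,488,201 378,730,201 122,540,201 635,540,201 230,190,93 532,190,93 380,172,93 380,188,93 380,210,93 197,68,8 562,68,8
```

```text
376,294,126 [ 473.1 -184.6  126. ]
205,296,126 [ 444.1 -182.5  126. ]
548,296,126 [ 502.3 -187.4  126. ]
378,488,201 [ 473.5 -180.9  201. ]
378,730,201 [ 470.8 -214.3  201. ]
122,540,201 [ 445.1 -185.6  201. ]
635,540,201 [ 501.  -190.3  201. ]
230,190,93 [ 445.6 -171.9   93. ]
532,190,93 [ 504.5 -176.8   93. ]
380,172,93 [ 475.1 -170.8   93. ]
380,188,93 [ 474.9 -174.    93. ]
380,210,93 [ 474.5 -178.4   93. ]
197,68,8 [ 427.5 -156.4    8. ]
562,68,8 [ 525.2 -164.5    8. ]
```

```bash
python3 pt.py w9.npz 275 180 5 265,62,3 265,138,78 265,357,78 ; python3 - <<'E'
from h import *
c=cam('side');cv2.imwrite('pics/s3.png',cv2.resize(c['color'][200:380,270:450,::-1],None,fx=3.3,fy=3.3,interpolation=2))
E
```

```text
265,62,3 [520.9  20.4   3. ]
265,138,78 [520.6  22.2  78. ]
265,357,78 [523.5 -11.2  78. ]
```

View pics/s3.png

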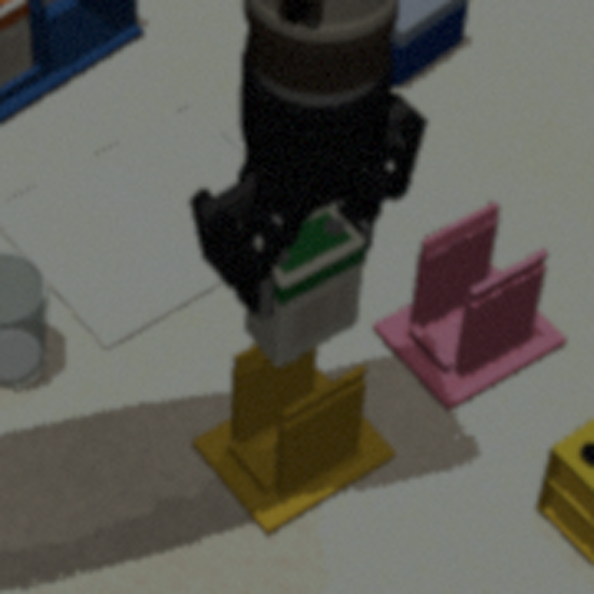

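Relative to the bay the cartridge is centred in x, with a slight lean of about 1° about the jaw axis. I'll trim that by 0.012 rad and shift 0.4 mm, then go down gently.

```bash
python3 -m crank '[10,-0.4,0,0.001,0,0.012,1,20,-0.4,0,0.001,0,0.012,1,28,-0.4,0,0.001,0,0.012,1,36,-0.4,0,0.001,0,0.012,1,44,-0.4,0,0.001,0,0.012,1]'; python3 -m crank '[8,0,0,0,0,0,1,16,0,0,0,0,0,1,16,0,0,0,0,0,1]'; python3 - <<'E'
from h import *
plan([.4722,-.1997,.0437],-4.8)
E
```

```text
t: 23.5
position: [0.4725, -0.201, 0.1163]
tool_rot: [81.4, 89.4, 76.5]
force: [0.0, -0.2, -2.7]
opening: 0.0574
t: 23.8
position: [0.4719, -0.2004, 0.1]
tool_rot: [90.5, 89.4, 85.6]
force: [0.3, 0.1, -2.7]
opening: 0.0574
t 23.8 p [ 0.4719 -0.2004  0.1   ] tool z yaw -4.87 x [ 9.000e-04  1.120e-02 -9.999e-01] q [-23.  21. -10.  59.   1.  71.] F [ 0.3  0.1 -2.7] op 0.0574
  shift mm [56.3  0.1  0.2] turn [-0.0013 -0.0001 -0.0113]
```

```bash
python3 -m crank '[10,0,0,0,0,0,1,22,0,0,0,0,0,1,34,0,0,0,0,0,1,42,0,0,0,0,0,1,46,0,0,0,0,0,1]'; python3 -m crank '[2,0,0,0,0,0,1,4,0,0,0,0,0,1,5,0,0,0,0,0,1,5,0,0,0,0,0,1]'; python3 - <<'E'
from h import *
plan([.4722,-.1997,.0437],-4.8)
E
```

```text
t: 24.3
position: [0.4721, -0.2, 0.054]
tool_rot: [89.0, 89.4, 84.1]
force: [-0.4, 0.1, -2.4]
opening: 0.0573
t: 24.7
position: [0.4732, -0.2004, 0.0506]
tool_rot: [74.5, 89.4, 69.6]
force: [-0.8, -0.0, -1.8]
opening: 0.0573
t 24.7 p [ 0.4732 -0.2004  0.0506] tool z yaw -4.87 x [ 0.0037  0.01   -0.9999] q [-23.  24. -14.  52.   1.  72.] F [-0.8 -0.  -1.8] op 0.0573
  shift mm [ 6.9  0.6 -1.1] turn [-0.0012  0.0028 -0.0102]
```

```bash
python3 -m crank '[2,0,0,0,0,0,1,4,0,0,0,0,0,1,5,0,0,0,0,0,1,5,0,0,0,0,0,1]'; python3 -m crank '[1,0,0,0,0,0,1,1.5,0,0,0,0,0,1,1.5,0,0,0,0,0,1]'
```

```text
t: 25.1
position: [0.4729, -0.2002, 0.0452]
tool_rot: [79.5, 89.4, 74.6]
force: [1.1, 0.9, -2.5]
opening: 0.0576
t: 25.4
position: [0.4731, -0.2003, 0.0439]
tool_rot: [76.7, 89.4, 71.9]
force: [-0.4, -0.4, -2.3]
opening: 0.0576
```

```bash
python3 -m crank '[1,0,0,0,0,0,1,1.5,0,0,0,0,0,1,1.5,0,0,0,0,0,1]'
```

```text
t: 25.7
position: [0.4731, -0.2003, 0.0438]
tool_rot: [73.0, 89.4, 68.1]
force: [-4.2, 0.5, 7.6]
opening: 0.0573
```

Contact is at 43.8 mm against 43.7 predicted, so it is on the floor. I'll release and rise.

```bash
python3 -m crank '[-1,0,0,0,0,0,1,-1,0,0,0,0,0,0.6,-1,0,0,0,0,0,0.2,-1,0,0,0,0,0,0,-1,0,0,0,0,0,0]'; python3 -m crank '[-30,0,0,0,0,0,0,-75,0,0,0,0,0,0,-120,0,0,0,0,0,0,-150,0,0,0,0,0,0,-150,0,0,0,0,0,0]'; python3 snap.py w11;python3 crop.py w11 200 450 150 400 3 ;python3 - <<'E'
from h import *
plan([.6195,.199,.20],94.2)
E
```

```text
t: 26.2
position: [0.4732, -0.2004, 0.0434]
tool_rot: [75.5, 89.4, 70.6]
force: [-0.1, -0.2, 0.3]
opening: 0.0856
t: 26.7
position: [0.4757, -0.2032, 0.1987]
tool_rot: [29.3, 89.2, 24.4]
force: [0.8, 0.2, -0.1]
opening: 0.0852
t 26.7 [ 0.4757 -0.2032  0.1987] [ 0.4743 -0.2026  0.196 ] x [ 0.0131  0.0059 -0.9999]
t 26.75 p [ 0.4743 -0.2026  0.196 ] tool z yaw -4.87 x [ 0.0089  0.0077 -0.9999] q [-23.  16.  -2.  72.   1.  71.] F [ 1.  -0.1 -0.5] op 0.0854
  shift mm [4.000e-01 4.125e+02 1.106e+02] turn [-1.7291e+00  1.3400e-02  9.0000e-04]
```

View pics/w11c.png

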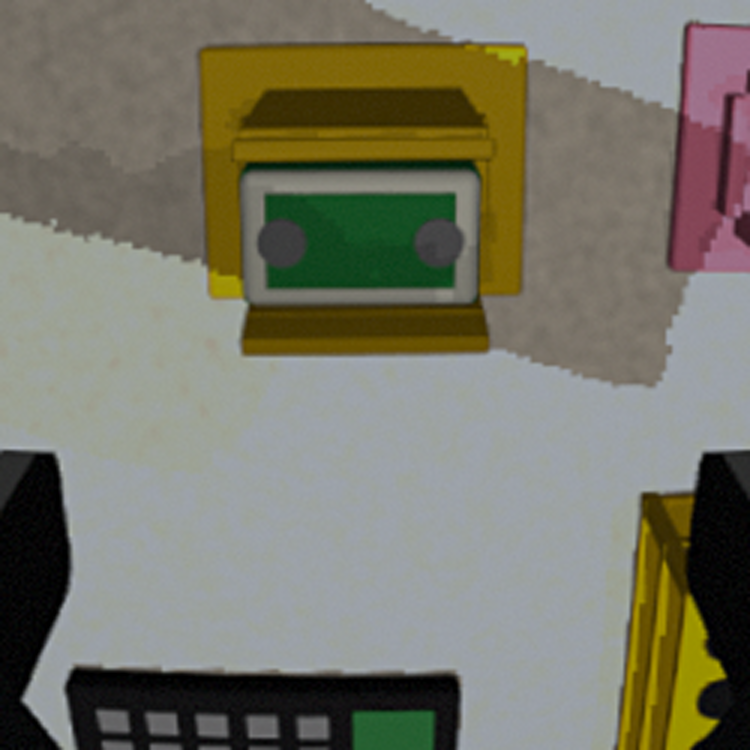

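The green cartridge sits level in the cradle between the walls. Now the gate.

```bash
python3 -m crank '[0,412,111,-1.729,0,0,0,0,412,111,-1.729,0,0,0,0,412,111,-1.729,0,0,0,0,412,111,-1.729,0,0,0,0,412,111,-1.729,0,0,0]'; python3 - <<'E'
from h import *
plan([.6195,.199,.20],94.2)
E
```

```text
t: 27.25
position: [0.5572, 0.0349, 0.1941]
tool_rot: [50.6, 89.4, 89.0]
force: [0.5, -0.8, 0.3]
opening: 0.0854
t 27.25 p [0.5572 0.0349 0.1941] tool z yaw 38.44 x [ 2.0e-04  9.8e-03 -1.0e+00] q [ 3. 21.  5. 74.  1. 55.] F [ 0.5 -0.8  0.3] op 0.0854
  shift mm [ -4.3  89.8 150.8] turn [-0.9732  0.0094 -0.0039]
```

```bash
python3 -m crank '[-4,90,151,-0.973,0.009,-0.004,0,-4,90,151,-0.973,0.009,-0.004,0,-4,90,151,-0.973,0.009,-0.004,0,-4,90,151,-0.973,0.009,-0.004,0,-4,90,151,-0.973,0.009,-0.004,0]'; python3 - <<'E'
from h import *
plan([.6195,.199,.16],94.2)
E
```

```text
t: 27.75
position: [0.6209, 0.2013, 0.1986]
tool_rot: [25.9, 89.8, 107.6]
force: [0.0, -0.3, 0.4]
opening: 0.0856
t 27.75 p [0.6209 0.2013 0.1986] tool z yaw 81.73 x [-8.0e-04  2.6e-03 -1.0e+00] q [18. 32. 23. 81.  0. 26.] F [ 0.  -0.3  0.4] op 0.0856
  shift mm [38.6  1.  -2.6] turn [-0.2176  0.0026 -0.0009]
```

```bash
python3 -m crank '[38,1,-2.5,-0.218,0,0,0,38,1,-2.5,-0.218,0,0,0,38,1,-2.5,-0.218,0,0,0]'; python3 snap.py w12; python3 crop.py w12 200 450 130 400 3;python3 - <<'E'
from h import *
plan([.6195,.199,.101],94.2)
E
```

```text
t: 28.05
position: [0.6178, 0.1945, 0.16]
tool_rot: [76.9, 89.8, 170.4]
force: [-0.2, 0.1, 0.5]
opening: 0.0854
t 28.05 [0.6178 0.1945 0.16  ] [0.6189 0.1947 0.1617] x [-4.2e-03  7.0e-04 -1.0e+00]
t 28.1 p [0.6189 0.1947 0.1617] tool z yaw 93.49 x [-0.0012  0.0017 -1.    ] q [17. 33. 19. 76.  0. 14.] F [ 0.7  0.1 -0. ] op 0.0854
  shift mm [60.7 -1.   4.1] turn [-0.0124  0.0018 -0.001 ]
```

View pics/w12c.png

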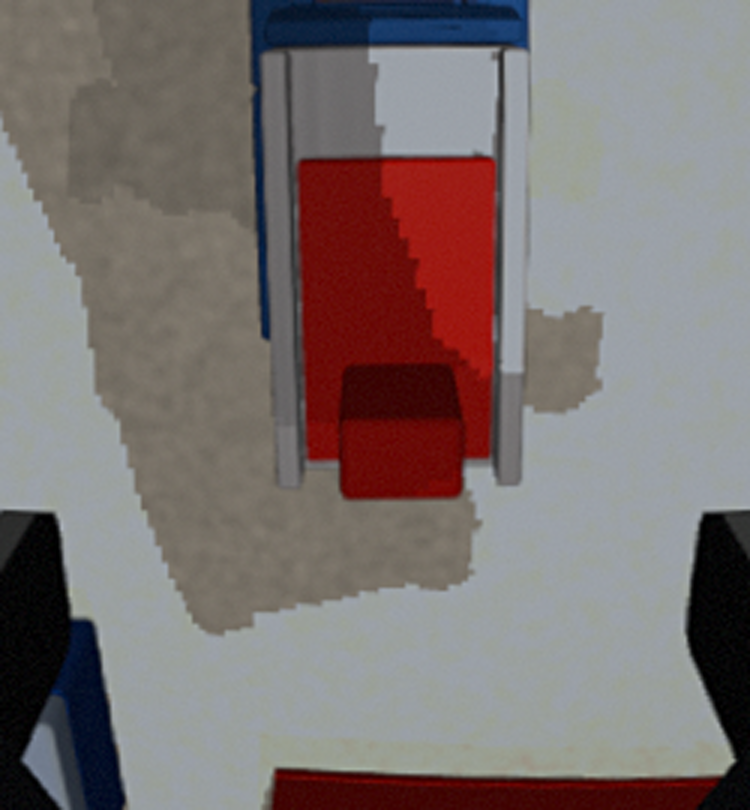

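```bash
python3 pt.py w12.npz 200 130 3 342,455,126 463,455,126 400,418,126 400,497,126; python3 -m crank '[5,-1,4,-0.012,0,0,0,30,-1,4,-0.012,0,0,0,54,-1,4,-0.012,0,0,0,61,-1,4,-0.012,0,0,0,61,-1,4,-0.012,0,0,0]'; python3 - <<'E'
from h import *
plan([.6195,.199,.101],94.2)
E
```

```text
342,455,126 [619.9 188.6 126. ]
463,455,126 [618.7 209.5 126. ]
400,418,126 [612.4 198.1 126. ]
400,497,126 [627.3 199.2 126. ]
t: 28.6
position: [0.6201, 0.199, 0.1018]
tool_rot: [-10.5, 89.9, 83.8]
force: [-0.7, -0.2, 0.5]
opening: 0.0854
t 28.6 p [0.6201 0.199  0.1018] tool z yaw 94.23 x [ 2.0e-04  2.2e-03 -1.0e+00] q [18. 35. 13. 68.  0. 14.] F [-0.7 -0.2  0.5] op 0.0854
  shift mm [0.8 0.6 0. ] turn [0.0005 0.0021 0.0004]
```

```bash
python3 -m crank '[0,0,0,0,0,0,1,0,0,0,0,0,0,1,0,0,0,0,0,0,1,0,0,0,0,0,0,1,0,0,0,0,0,0,1]' 40; python3 -m crank '[0,10,0,0,0,0,1,0,20,0,0,0,0,1,0,31,0,0,0,0,1,0,40,0,0,0,0,1,0,46,0,0,0,0,1]';python3 -m crank '[0,2,0,0,0,0,1,0,3,0,0,0,0,1,0,3,0,0,0,0,1]'
```

```text
t: 29.1
position: [0.6212, 0.1988, 0.104]
tool_rot: [-65.2, 89.7, 29.1]
force: [-0.0, -1.4, 3.3]
opening: 0.021
t: 29.6
position: [0.5755, 0.1953, 0.104]
tool_rot: [-70.0, 89.7, 24.3]
force: [3.4, -2.4, 4.8]
opening: 0.0214
t: 29.9
position: [0.5726, 0.1951, 0.1039]
tool_rot: [-68.2, 89.7, 26.0]
force: [1.2, -3.3, 6.8]
opening: 0.0212
```

```bash
python3 -m crank '[0,1.5,0,0,0,0,1,0,2.5,0,0,0,0,1,0,2.5,0,0,0,0,1]';python3 -m crank '[0,1.5,0,0,0,0,1,0,2.5,0,0,0,0,1,0,2.5,0,0,0,0,1]'
```

```text
t: 30.2
position: [0.5713, 0.195, 0.1039]
tool_rot: [-74.0, 89.6, 20.2]
force: [4.5, -3.3, 4.8]
opening: 0.0213
t: 30.5
position: [0.5712, 0.195, 0.104]
tool_rot: [-80.0, 89.3, 14.2]
force: [10.9, -1.9, 1.4]
opening: 0.0211
```

The gate is against the home stop: exactly 50.0 mm of travel, with the reaction rising to 11 N. I'll ease off, release, retreat and check.

```bash
python3 -m crank '[0,-2.5,0,0,0,0,1,0,-2.5,0,0,0,0,0.7,0,-2.5,0,0,0,0,0.3,0,-2.5,0,0,0,0,0,0,-2.5,0,0,0,0,0]'; python3 -m crank '[-40,0,0,0,0,0,0,-90,30,0,0,0,0,0,-130,60,0,0,0,0,0,-130,60,0,0,0,0,0,-130,60,0,0,0,0,0]';python3 -m crank '[0,0,0,0,0,0,0]'; python3 snap.py w13; python3 crop.py w13 220 440 120 380 3; python3 - <<'E'
from h import *
c=cam('top');cv2.imwrite('pics/t2.png',c['color'][...,::-1])
c=cam('side');cv2.imwrite('pics/s4.png',c['color'][...,::-1])
E
```

```text
t: 31.0
position: [0.5686, 0.1955, 0.1022]
tool_rot: [-19.6, 89.8, 74.7]
force: [-0.2, -0.6, -1.2]
opening: 0.0684
t: 31.5
position: [0.5095, 0.1911, 0.2349]
tool_rot: [-59.5, 89.5, 34.8]
force: [0.1, 0.2, -0.7]
opening: 0.0854
t: 31.6
position: [0.509, 0.1905, 0.2316]
tool_rot: [-34.7, 89.8, 59.6]
force: [0.3, -0.1, -0.3]
opening: 0.0855
t 31.6 [0.509  0.1905 0.2316] [0.5089 0.1904 0.2309] x [ 0.0014  0.0024 -1.    ]
```

View pics/w13c.png

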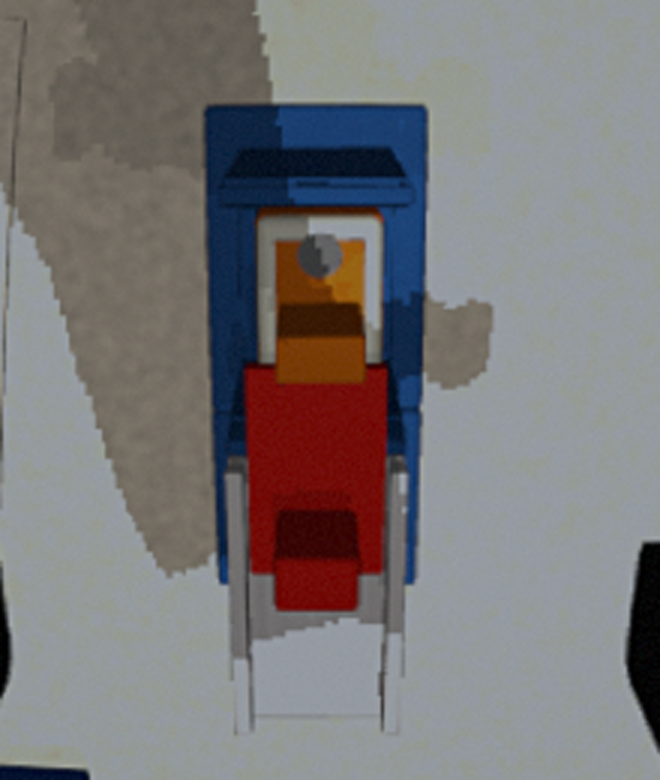

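View pics/s4.png

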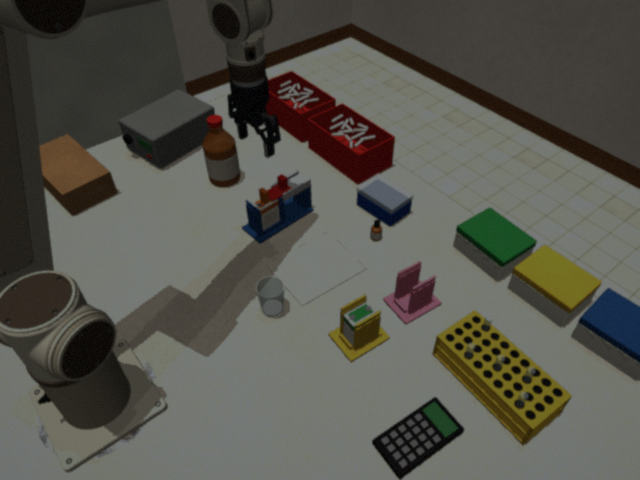

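View pics/t2.png

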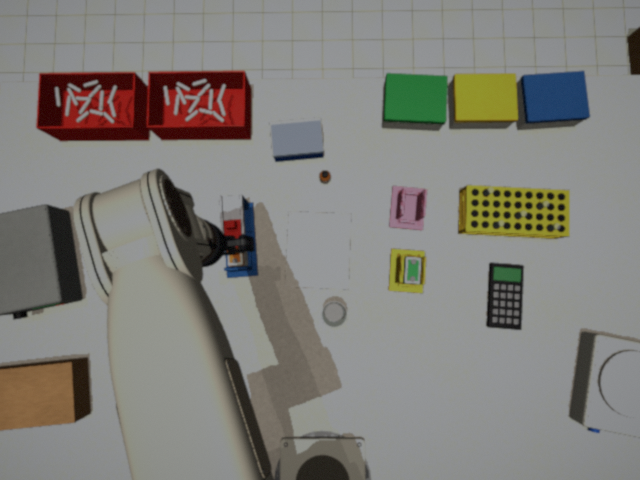

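```bash
python3 pt.py w13.npz 220 120 3 260,366,93.5 375,366,93.5 317,558,126 317,609,126 320,218,83 165,192,93; python3 -c "
from station import *
s=state();print(s['t'],s['force'],s['qd'])"
```

```text
260,366,93.5 [523.6 176.7  93.5]
375,366,93.5 [521.4 207.1  93.5]
317,558,126 [562.4 194.7 126. ]
317,609,126 [577.2 195.8 126. ]
320,218,83 [484.8 189.8  83. ]
165,192,93 [479.  149.6  93. ]
31.75 [0.00714688 0.94042844 0.06223785] [-0.00071246 -0.03361525  0.29510848  0.16976993  0.00945596  0.06907696]
```

The knob is at x = 569.8 mm, exactly O+58, so the gate is home. The bystanders look unmoved and the robot is clear. Handing in.

```bash
python3 -c "
from station import *
print(close_job())"
```

```text
the job is handed in; nothing more can be done
None
```

The changeover is done and handed in at about 31.8 s of the 72 s allowed. I opened the gate, stood the green cartridge on the mat, moved the orange one by its fin into the station, and put the green one in the cradle. Then I closed the gate.

What the last checks showed:
- **Orange cartridge:** it touched the station floor at the same hand height as in the cradle (98.2 mm) and looked flat in the bay.
- **Green cartridge:** it touched the cradle floor at 43.8 mm, against 43.7 predicted, and looked level between the walls. It hung about 1° off vertical in the second grip, so I trimmed that before lowering; there was no wall contact on the way down.
- **Gate:** it travelled 50.0 mm to the home stop, with the push rising to 11 N. The knob then measured 58 mm from the station's origin, so the gate is fully home over the new cartridge.
- **Other things:** the before and after pictures, compared by eye, show no bystander moved. The gripper was open and clear of everything at hand-in. The largest force I read on the tool was about 16 N; I read forces only at the end of each move.

No check failed. My position measurements scattered by about 1 mm between views, within the 2 mm fit clearance.

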